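# Scoop wooden balls into the sorting tray and light it

## Task

Using the scoop, move every wooden ball from the red bin into the blue tray without letting the gripper's fingers touch the balls, and then stand the scoop upright back on the middle of the green mat. For the sorting that follows, leave the work lamp swivelled to point at the middle of the tray, with its head tilted 35 degrees down from level. Do not disturb the glue bottle, the hammer or the tape measure.

Things in the scene. Friction and masses are not known exactly. Their poses are not given: they have to be found in the camera images.
- bin: red feed bin fixed to the bench, 290 long (x, -145 to +145) x 96 wide (y); side walls 80 mm high, 84 apart inside. Origin on the bench under it. Level floor 8 mm above the bench from x=-65 to +65; at +x a ramp and an end wall 110 mm high; towards -x a 20 degree slope up to an open end 37 mm above the bench, over which a scoop with its mouth dipped a little more than that can reach in
- bin_foot (a point): inside the red bin, where its level floor meets the ramp, mid-width, on the floor, at the bin's x=+65, z=8 mm; axes as the bin's. From here the ramp climbs at 40 degrees towards +x to 70 mm above the bench at the bin's x=+139, where the end wall stands. A scoop that pushes the balls against the ramp and then curls its mouth up along it gathers some of them
- tray: blue open tray, 150 x 150 x 50 mm high, walls and floor 5 mm, loose, about 0.6 kg; origin at the centre of its underside
- mat: thin green mat painted flush on the bench, 180 (x) x 140 mm (y), the scoop's place; origin at its centre on the bench
- scoop: aluminium scoop with an upright wooden handle, loose, 0.15 kg, standing on its flat bottom. Origin on the underside below the handle; +x to the open mouth, z up along the handle. Bottom 2 mm thick, 73 wide (y), x=-20 to the lip at +80 mm; walls 34 mm high at the back (x=12 to 15) and sides (x=14 to 70, 70 apart)
- scoop_handle (a point): point on the axis of the scoop's wooden handle, 90 mm above its underside, axes as the scoop's. The handle is 24 (x) x 18 mm (y) and ends 35 mm above this point; grip it here from above, closing along y
- scoop_middle (a point): point in the middle of the scoop's bottom, on its underside (x=+30 mm from the scoop's origin)
- lamp_pivot (a point): on the yellow work lamp: the crossing of its vertical swivel axis and its level tilt axis, 190 mm above the bench, on the swivelling fork. Its x axis is level and points where the lamp shines (seen from above), z is up. The lamp's black foot is fixed to the bench, 110 mm in diameter
- lamp_grip (a point): point on the black upright tab on top of the lamp head, 65 mm from lamp_pivot along the head's own up; turns with the head (x forward, y sideways). The tab is 14 thick (y), 26 mm deep (x), ends 16 mm above this point; the head's top (90 wide, 50 deep) is 35 mm below. Pinched from above across its thickness it twists the swivel and, moved forward, tilts
- lamp_swivel (a joint): swivel angle of the lamp about the vertical, rad, counter-clockwise from above positive, range -1.6 to 1.6; stays where left (friction 0.15 N m)
- lamp_tilt (a joint): tilt of the lamp head, rad: 0 shines level, positive shines downward (the tab leans forward), range -0.5 to 1.2; stays where left (friction 0.2 N m, 3 N at the tab)
- glue: bystander: white glue bottle, 54 mm diameter, 130 mm high
- mallet: bystander: hammer lying on the bench
- tape: bystander: orange tape measure, 70 x 40 x 65 mm
- ball1: smooth lacquered beech ball (friction about 0.3), 34 mm diameter, 15 g; origin at its centre. Starts in the red bin (absent in some runs)
- ball2: smooth lacquered beech ball (friction about 0.3), 34 mm diameter, 15 g; origin at its centre. Starts in the red bin (absent in some runs)
- ball3: smooth lacquered beech ball (friction about 0.3), 34 mm diameter, 15 g; origin at its centre. Starts in the red bin (absent in some runs)
- ball4: smooth lacquered beech ball (friction about 0.3), 34 mm diameter, 15 g; origin at its centre. Starts in the red bin (absent in some runs)
- ball5: smooth lacquered beech ball (friction about 0.3), 34 mm diameter, 15 g; origin at its centre. Starts in the red bin (absent in some runs)
- ball6: smooth lacquered beech ball (friction about 0.3), 34 mm diameter, 15 g; origin at its centre. Starts in the red bin (absent in some runs)
- ball7: smooth lacquered beech ball (friction about 0.3), 34 mm diameter, 15 g; origin at its centre. Starts in the red bin (absent in some runs)
- ball8: smooth lacquered beech ball (friction about 0.3), 34 mm diameter, 15 g; origin at its centre. Starts in the red bin (absent in some runs)
Mind the look-alikes: they are no part of the job. Leave any black look-alike of the ball5 alone.

How it is judged:
On the way, in this order (a step that is already met when the one before it is completed fails the run):
1. all the balls are in the tray (x of ball1 in the frame of tray between -0.065 and 0.065 m and y of ball1 in the frame of tray between -0.065 and 0.065 m and z of ball1 in the frame of tray between 0 and 0.05 m and x of ball2 in the frame of tray between -0.065 and 0.065 m and y of ball2 in the frame of tray between -0.065 and 0.065 m and z of ball2 in the frame of tray between 0 and 0.05 m and x of ball3 in the frame of tray between -0.065 and 0.065 m and y of ball3 in the frame of tray between -0.065 and 0.065 m and z of ball3 in the frame of tray between 0 and 0.05 m and x of ball4 in the frame of tray between -0.065 and 0.065 m and y of ball4 in the frame of tray between -0.065 and 0.065 m and z of ball4 in the frame of tray between 0 and 0.05 m and x of ball5 in the frame of tray between -0.065 and 0.065 m and y of ball5 in the frame of tray between -0.065 and 0.065 m and z of ball5 in the frame of tray between 0 and 0.05 m and x of ball6 in the frame of tray between -0.065 and 0.065 m and y of ball6 in the frame of tray between -0.065 and 0.065 m and z of ball6 in the frame of tray between 0 and 0.05 m and x of ball7 in the frame of tray between -0.065 and 0.065 m and y of ball7 in the frame of tray between -0.065 and 0.065 m and z of ball7 in the frame of tray between 0 and 0.05 m and x of ball8 in the frame of tray between -0.065 and 0.065 m and y of ball8 in the frame of tray between -0.065 and 0.065 m and z of ball8 in the frame of tray between 0 and 0.05 m), for 0.2 s.
2. the scoop stands back on the mat (horizontal distance between scoop_middle and mat below 0.045 m and height (world z) of scoop below 0.008 m and angle between scoop's own z axis and vertical below 0.1 rad and linear speed of scoop below 0.03 m/s), for 0.2 s.
At the end, for the whole second after the job is handed in: Every ball lies still inside the level tray; the scoop stands upright on the bench, its middle within 45 mm of the mat's centre; the lamp points within 30 mm of the tray's centre, seen from above, tilted 0.611 rad (35 degrees) down within 0.1 rad (all of step 1 and all of step 2 and y of tray in the frame of lamp_pivot between -0.03 and 0.03 m and x of tray in the frame of lamp_pivot above 0.1 m and value of joint lamp_tilt between 0.511 and 0.711 rad and angle between tray's own z axis and vertical below 0.1 rad and linear speed of each of ball1, ball2, ball3, ball4, ball5, ball6, ball7, ball8 below 0.05 m/s); the robot touches nothing.
It fails at once if the fingers touch a ball (contact force between the fingers and ball1 above 0.5 N or contact force between the fingers and ball2 above 0.5 N or contact force between the fingers and ball3 above 0.5 N or contact force between the fingers and ball4 above 0.5 N or contact force between the fingers and ball5 above 0.5 N or contact force between the fingers and ball6 above 0.5 N or contact force between the fingers and ball7 above 0.5 N or contact force between the fingers and ball8 above 0.5 N).
It fails at once if a bystander (glue bottle, hammer, tape measure) is moved by more than 30 mm (distance of any of glue, mallet, tape from where it was at the start of the episode above 0.03 m).
Of ball1, ball2, ball3, ball4, ball5, ball6, ball7, ball8 only 5 to 8 are there at a start; the rules pass over those that are not, and their reading is None.
At some moment in a run one of tray, scoop may be knocked a few centimetres aside while the robot is not near it.
It also fails if it takes over 210 s, if anything falls off the work surface, if the arm or the gripper's body presses on something with over 40 N, if the wrist force passes 120 N, or if a joint passes its speed limit or range.

## Robot

A 7-joint arm with a two-finger parallel gripper is mounted at the origin on the work surface. World frame = base frame: x ahead of the robot, y to its left, z up, the work surface at z = 0. Lengths are in m, angles in rad, forces in N, time in s.
With the tool pointing down it reaches from about 0.4 to 0.875 m from the base axis. Payload 19.3 kg.
Tool frame: the origin (TCP) lies midway between the tips of the shut fingers; the grasp point (between the pads) lies bot.grip_point_offset behind it (bot.grip_point_offset is the distance from the TCP to the grasp point, in m); z points along the fingers, y is the direction in which the jaws open and shut (so a half turn about z gives the same grasp; the last joint's range is limited). The gripper opens to 85 mm and grips with 20 to 120 N. Pads are 22 mm wide; open, the fingers measure 114 mm over their backs; the gripper's body (76 mm by 85 mm) begins 54 mm behind the grasp point. The pads swing forward as they close: fully open they stand 13 mm farther back than shut.
Start: joints at [-1.39, 0.521, -0.036, 1.599, 0.021, 1.021, -0.113], TCP at [0.155, 0.605, 0.231] pointing down, gripper open.
Joint ranges: [-2.91, 2.91], [-0.3, 2.13], [-1.5, 1.42], [0.17, 2.43], [-1.26, 4.41], [0.16, 1.93], [-2.52, 2.52]. Speed limits (rad/s): [1.89, 1.89, 2.39, 2.39, 3.01, 3.01, 3.01].

## Interface

Orientations are given as [roll, pitch, yaw] about the fixed x, y, z axes, in that order (R = Rz(yaw) Ry(pitch) Rx(roll)).
In Python, from workcell import bot gives the robot as it stands.
- The arm moves only by the tool servo_tool, never from a script. Its argument "rows" is a list that holds one entry, the list of rows, each a list of 6 numbers: the shift along the tool's x, y, z in cm, then the turn, a rotation vector about the tool's x, y, z in degrees. A call has 1 to 5 rows; each row shifts and turns the commanded pose from where the row before left it, along the tool's axes as they then stand; what a row does not reach is not made up. A row lasts 1/8 s, in which the tool goes at most 62.5 mm and 10.7 degrees, less where a joint would pass 70% of its speed; a pose out of reach is approached as far as the arm can. A call is refused whole if a number of a shift passes 6.25 or a number of a turn 10.7, either way. A call with a gripper value outside its range is refused whole. "grip" is the opening, from -1 (shut) to 1 (fully open), so that 0 is half open, set as the call begins (left out, the last holds). The fingers move at their own pace and stop on an object; "squeeze" is the grip in N (left out, the last holds). Time passes only in rows, so rows that do not move let the fingers close. It gives the time, the measured TCP pose, the force and the opening at its end, in the units of the state.
- bot.observe(): the state, without advancing time (a new reading comes with each control period).
- bot.grab_frame(name): name is "scene" or "top"; returns a dict with "image" (400x640x3 uint8, red, green, blue), "K" (3x3 intrinsics, pixels), "R" (3x3) and "t" (3): a world point X has camera coordinates R X + t. Camera axes: x right, y down, z forward; pixel columns grow to the right and rows downward; lengths in m; the calibration is good to about 2 mm. A picture is of the moment at which its call begins. There is no depth.
- bot.job_done(): hands the job in, once; it reports no verdict.
The state is a dict: "clock": time; "qpos": joint angles; "qd": joint speeds; "joint_efforts": joint torques, N m; "position": TCP position; "tool_rot": TCP orientation; "force": force on the tool from outside, world axes, zero at the start; "moment": the same for the moment, N m; "grip_width": finger opening in m.
Only numpy, scipy, OpenCV 4.12 (cv2) and the standard library are available. Lean on these libraries where they do the work, as an engineer would, in place of code of your own. Each camera call takes 0.05 s, during which the arm holds its last target.

## Working session

There is one attempt and no reset: what is moved stays moved. The work goes in short steps, Python scripts to look and compute and a tool call to move; the robot and the scene stay as the last step left them, time stands still between calls to the robot, and variables do not carry over. Pictures are saved under pics/ and viewed, and the job is handed in when it is done.

Besides the shell and the picture viewer there is one more tool, called after ">>>" by a JSON object that holds its "api" and its "payload". servo_tool: Moves the arm, as the interface text tells. Its arguments: {"type":"object","properties":{"rows":{"type":"array"},"grip":{"type":"number"},"squeeze":{"type":"number"}},"required":["rows"]}

```bash
ls; mkdir -p pics
python3 - <<'E'
from workcell import bot
import cv2
for n in("scene","top"):
    f=bot.grab_frame(n); cv2.imwrite(f"pics/{n}0.png",f["image"][:,:,::-1]); print(n,f["K"],f["R"],f["t"])
print(bot.observe(),bot.grip_point_offset)
E
```

```text
pics
scene [[415.24483848   0.         316.74343946]
 [  0.         415.24483848 197.11648459]
 [  0.           0.           1.        ]] [[-0.82115123  0.57057118 -0.01261712]
 [ 0.34845164  0.48372874 -0.80286235]
 [-0.45198686 -0.66366786 -0.59603091]] [ 0.45310036 -0.08297253  1.43294848]
top [[389.82992799   0.         308.40439821]
 [  0.         389.82992799 200.32699959]
 [  0.           0.           1.        ]] [[ 0.00724278 -0.99988654  0.01320816]
 [-0.9900599  -0.00902566 -0.14035647]
 [ 0.14045976 -0.01206029 -0.99001293]] [-0.00211962  0.59974027  0.94568396]
{'clock': 0.1, 'qpos': array([-1.39019332,  0.52196941, -0.03632776,  1.59991331,  0.02122477,
        1.02111412, -0.11282802]), 'qd': array([-0.00204862, -0.00203983,  0.00105928, -0.00363608, -0.00032563,
       -0.00200602, -0.00050466]), 'joint_efforts': array([ 3.46624285e-03, -9.28491783e+01,  1.98406354e+00, -3.70530438e+01,
        1.81582285e-02,  5.25551965e-03,  4.04538594e-05]), 'position': array([0.15508038, 0.60515618, 0.23078744]), 'tool_rot': array([-3.14057825e+00,  9.16838778e-05,  2.89076324e+00]), 'force': array([ 1.3601591 , -0.32352747,  0.23458888]), 'moment': array([-0.01048656, -0.00111816, -0.02924329]), 'grip_width': 0.08560699165427882} 0.0187
```

View pics/scene0.png

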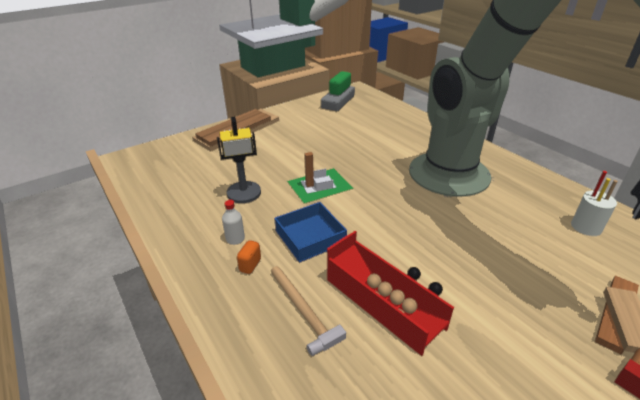

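View pics/top0.png

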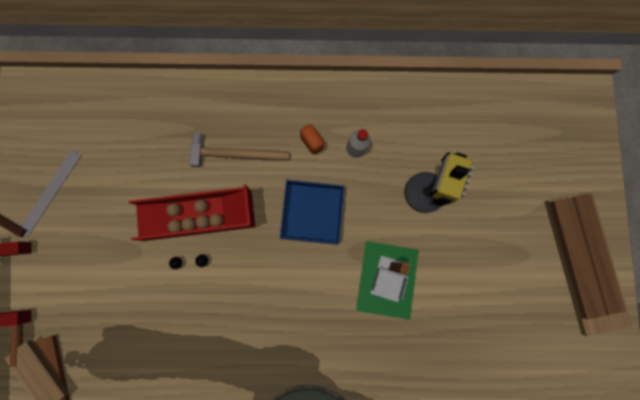

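```bash
cat > h.py <<'E'
import numpy as np, cv2, json
from workcell import bot
def proj(f,X):
    X=np.atleast_2d(X); c=X@np.array(f["R"]).T+f["t"]; p=c@np.array(f["K"]).T; return p[:,:2]/p[:,2:]
def ray(f,uv,z):
    d=np.linalg.inv(f["K"])@np.array([uv[0],uv[1],1.]); R=np.array(f["R"]); C=-R.T@f["t"]; d=R.T@d
    return C+d*(z-C[2])/d[2]
def crop(f,x0,y0,x1,y1,s,name):
    im=np.ascontiguousarray(f["image"][y0:y1,x0:x1,::-1]); im=cv2.resize(im,None,fx=s,fy=s,interpolation=cv2.INTER_CUBIC)
    cv2.imwrite(name,im)
E
python3 - <<'E'
from h import *
t=bot.grab_frame("top"); s=bot.grab_frame("scene")
print(proj(t,[.155,.605,.23]), -np.array(t["R"]).T@t["t"],-np.array(s["R"]).T@s["t"])
crop(t,120,170,270,280,5,"pics/t1.png")
crop(t,270,110,430,330,2.7,"pics/t2.png")
crop(t,340,130,490,330,3,"pics/t3.png")
crop(s,310,220,470,350,5,"pics/s1.png")
crop(s,200,100,370,270,3.5,"pics/s2.png")
E
```

```text
[[-12.46787699 417.76063694]] [0.4609636  0.01469889 1.02044477] [1.0486497  0.73261204 0.79318289]
```

View pics/t1.png

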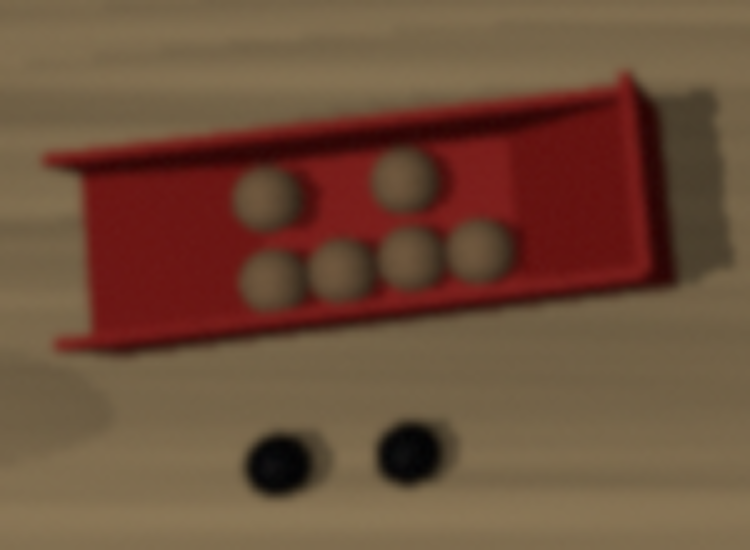

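View pics/t2.png

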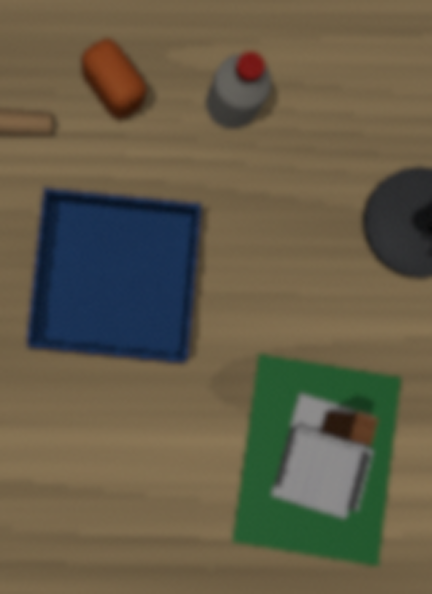

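View pics/t3.png

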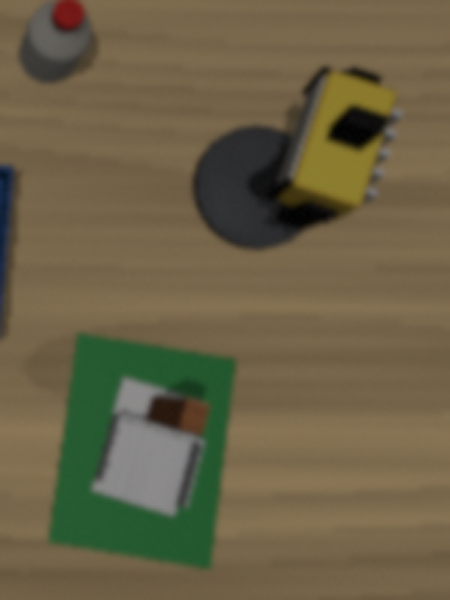

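View pics/s1.png

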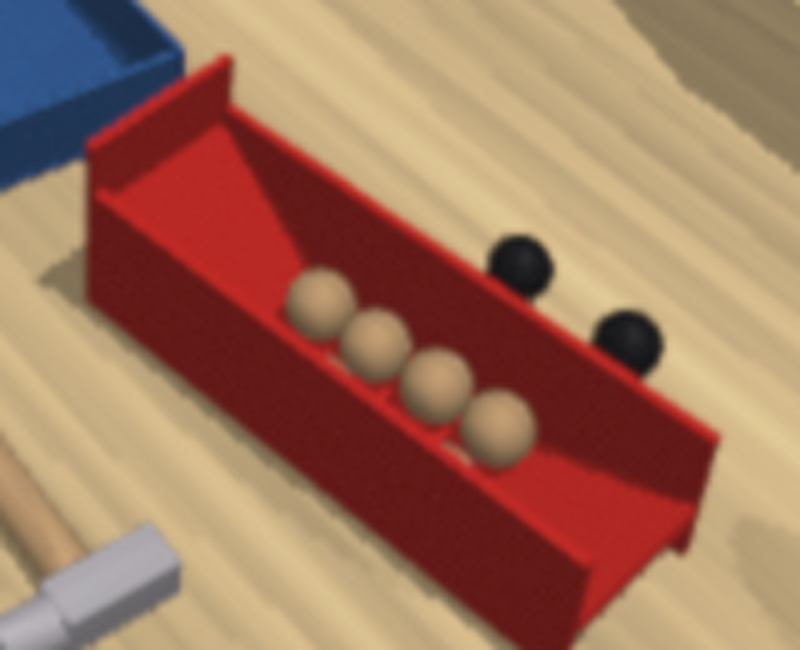

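View pics/s2.png

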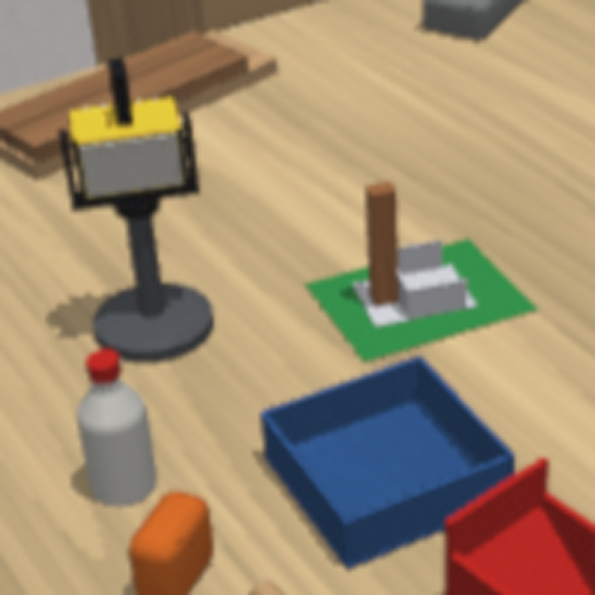

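```bash
cat >> h.py <<'E'
from scipy.optimize import least_squares
def Rz(a): c,s=np.cos(a),np.sin(a); return np.array([[c,-s,0],[s,c,0],[0,0,1]])
def Ry(a): c,s=np.cos(a),np.sin(a); return np.array([[c,0,s],[0,1,0],[-s,0,c]])
def fit(obs,p0,model=None):
    # obs: list of (frame, local pt, pix)
    if model is None: model=lambda p,X: Rz(p[2])@X+[p[0],p[1],0]
    def r(p): return np.concatenate([proj(f,model(p,np.array(X,float)))[0]-u for f,X,u in obs])
    s=least_squares(r,p0,loss='soft_l1'); return s.x, r(s.x).reshape(-1,2).round(1).tolist()
E
python3 - <<'E'
from h import *
t=bot.grab_frame("top"); s=bot.grab_frame("scene")
def c(pts,k,o): return [np.array(p)/k+o for p in pts]
T1=lambda p: np.array(p)/5+[120,170]-.4
T2=lambda p: np.array(p)/2.7+[270,110]-.3
T3=lambda p: np.array(p)/3+[340,130]-.3
S1=lambda p: np.array(p)/5+[310,220]-.4
S2=lambda p: np.array(p)/3.5+[200,100]-.3
b,r=fit([(t,[-.145,.048,.08],T1((43,158))),(t,[-.145,-.048,.08],T1((56,345))),(t,[.145,.048,.11],T1((626,72))),(t,[-.145,.042,.037],T1((84,172))),(t,[-.145,-.042,.037],T1((93,330))),
 (s,[.145,-.048,.11],S1((230,57))),(s,[.145,.048,.11],S1((88,148))),(s,[-.145,-.048,.08],S1((718,437))),(s,[-.145,.048,.08],S1((588,572)))],[.5,.3,-1.5]); print("bin",b,r)
tr,r=fit([(t,[.075,.075,.05],T2((46,190))),(t,[.075,-.075,.05],T2((201,206))),(t,[-.075,-.075,.05],T2((188,361))),(t,[-.075,.075,.05],T2((28,347))),
 (s,[.075,.075,.05],S2((348,523))),(s,[-.075,.075,.05],S2((513,460))),(s,[-.075,-.075,.05],S2((420,360))),(s,[.075,-.075,.05],S2((263,412)))],[.45,0,0]); print("tray",tr,r)
m,r=fit([(t,[.09,.07,0],T2((260,355))),(t,[.09,-.07,0],T2((401,378))),(t,[-.09,-.07,0],T2((379,565))),(t,[-.09,.07,0],T2((235,542))),
 (s,[.09,.07,0],S2((370,360))),(s,[-.09,.07,0],S2((535,308))),(s,[-.09,-.07,0],S2((471,240))),(s,[.09,-.07,0],S2((307,287)))],[.3,-.2,0]); print("mat",m,r)
sc,r=fit([(t,[-.02,-.0365,.002],T3((123,377))),(t,[.08,-.0365,.002],T3((93,492))),(t,[.08,.0365,.002],T3((176,516))),(t,[.0,0,.125],T3((195,415))),(s,[.0,0,.125],S2((381,188))),
 (s,[-.02,-.0365,.002],S2((383,325))),(s,[-.02,.0365,.002],S2((353,283)))],[.3,-.2,3]); print("scoop",sc,r)
def lm(p,X): return Rz(p[2])@Ry(p[3])@X+[p[0],p[1],.19]
def lmod(p,X): return lm(p,X) if X[2]>-.1 else np.array([p[0],p[1],X[2]+.19])
obs=[(t,[0,0,-.18],T3((255,187))),(s,[0,0,-.18],S2((153,318))),(t,[.025,.045,.03],T3((283,190))),(t,[.025,-.045,.03],T3((325,70))),(t,[-.025,-.045,.03],T3((395,92))),(t,[-.025,.045,.03],T3((355,210))),
(s,[.025,.045,.03],S2((183,130))),(s,[.025,-.045,.03],S2((78,143))),(s,[-.025,-.045,.03],S2((70,107))),(s,[-.025,.045,.03],S2((172,97))),(s,[0,0,.081],S2((118,62)))]
l,r=fit(obs,[.5,-.3,1.2,0],lmod); print("lamp",l,r)
d=tr[:2]-l[:2]; print("want swivel heading",np.arctan2(d[1],d[0]),np.hypot(*d))
for p in [(270,198),(407,180),(275,280),(340,270),(412,258),(480,250)]:
    w=ray(t,T1(p),.025); print((Rz(b[2]).T@(w-[b[0],b[1],0])).round(3))
for p in [(278,463),(408,452)]: print("black",ray(t,T1(p),.017).round(3))
for n,p in dict(glue=(235,100),tape=(115,80)).items(): print(n,ray(t,T2(p),.05))
E
```

```text
bin [ 0.56230875  0.29061135 -1.44494416] [[-0.3, -1.4], [-0.7, 0.7], [0.7, -0.1], [-0.8, 0.5], [-0.7, 2.0], [-0.9, -0.7], [-0.7, -0.7], [0.4, 0.5], [-1.0, -0.0]]
tray [ 0.57017328 -0.00660016 -0.09112354] [[-1.2, -0.7], [0.3, -0.8], [-0.0, 1.2], [-1.0, 0.3], [-0.9, -0.1], [1.0, -1.5], [-0.0, -1.7], [-1.2, -0.3]]
mat [ 0.4001428  -0.20322428 -0.14897073] [[-0.6, -0.1], [0.3, -0.2], [0.3, 1.1], [-0.9, 0.9], [-1.8, 0.9], [0.7, 0.5], [-1.0, -0.4], [-1.1, -0.6]]
scoop [ 0.43274927 -0.215596    2.8679366 ] [[-0.1, 0.4], [0.0, 0.1], [-0.0, 0.1], [-0.2, 0.9], [-0.3, 0.2], [-2.3, 0.4], [-0.4, 0.4]]
lamp [ 0.62753623 -0.30302162  1.21415182  0.12843873] [[-0.4, 0.6], [0.7, 0.7], [0.9, -1.2], [0.1, -0.1], [0.1, -0.0], [0.5, 0.1], [0.4, -0.0], [-0.9, 0.3], [-0.1, 0.8], [1.2, -0.2], [0.4, 1.7]]
want swivel heading 1.761951721253554 0.30192083299119415
[-0.055  0.021  0.025]
[0.016 0.022 0.025]
[-0.055 -0.021  0.025]
[-0.022 -0.02   0.025]
[ 0.015 -0.018  0.025]
[ 0.05  -0.018  0.025]
black [0.442 0.339 0.017]
black [0.448 0.273 0.017]
glue [ 0.73881559 -0.12028024  0.05      ]
tape [ 0.75718285 -0.00597589  0.05      ]
```

```bash
cat >> h.py <<'E'
from scipy.spatial.transform import Rotation as Ro
def tool(yaw,tilt=0): return Ro.from_euler('z',yaw)*Ro.from_euler('x',np.pi)*Ro.from_euler('y',tilt)
def rows(p0,R0,wps,dp=2,dr=1):
    """wps: list of (pos, Rotation, nrows); prints rounded tool-frame rows, grouped 5 per call"""
    p=np.array(p0,float);R=R0;out=[];
    for q,Q,n in wps:
        q=np.array(q,float);ps,Rs=p.copy(),R
        rv=(Rs.inv()*Q).as_rotvec()
        for i in range(1,n+1):
            tp=ps+(q-ps)*i/n; tR=Rs*Ro.from_rotvec(rv*i/n)
            d=np.round(R.inv().apply(tp-p)*100,dp); w=np.round(np.degrees((R.inv()*tR).as_rotvec()),dr)
            p=p+R.apply(d/100);R=R*Ro.from_rotvec(np.radians(w)); out.append([*(d+0.).tolist(),*(w+0.).tolist()])
    for i in range(0,len(out),5): print("["+",".join("["+",".join(f"{v:g}" for v in r)+"]" for r in out[i:i+5])+"]")
    return p,R
def cur():
    o=bot.observe(); return o["position"],Ro.from_euler('xyz',o["tool_rot"]),o
E
python3 - <<'E'
from h import *
p,R,o=cur(); y0=o["tool_rot"][2]
y1=y0-2*np.pi/3.5; y2=2.868-np.pi
print(rows(p,R,[((.44,.35,.24),tool(y0-1.45),10),((.433,-.216,.2),tool(y2),13)],1,1))
E
```

```text
[[-3.4,-1.8,-0.1,0,0,8.3],[-3.6,-1.2,-0.1,0,0,8.3],[-3.8,-0.7,-0.1,0,0,8.3],[-3.8,-0.2,-0.1,0,0,8.3],[-3.8,0.4,0,0,0,8.3]]
[[-3.7,0.9,-0.1,0,0,8.3],[-3.6,1.4,-0.1,0,0,8.4],[-3.2,2,-0.1,0,0,8.3],[-3,2.4,-0.1,0,0,8.3],[-2.6,2.8,-0.1,0,0,8.3]]
[[-4.3,0.5,0.3,0,0,7.6],[-4.2,1.1,0.3,0,0,7.5],[-4.1,1.6,0.3,0,0,7.6],[-3.8,2.2,0.3,0,0,7.5],[-3.5,2.6,0.4,0,0,7.6]]
[[-3.1,3,0.3,0,0,7.5],[-2.6,3.5,0.3,0,0,7.6],[-2.2,3.7,0.3,0,0,7.5],[-1.7,4,0.3,0,0,7.6],[-1.2,4.3,0.3,0,0,7.5]]
[[-0.5,4.3,0.3,0,0,7.6],[-0.1,4.3,0.3,0,0,7.5],[0.6,4.3,0.3,0,0,7.6]]
(array([ 0.43305949, -0.21560463,  0.20039065]), Rotation.from_matrix(array([[ 9.62820844e-01, -2.70140728e-01, -9.82941749e-05],
                            [-2.70140746e-01, -9.62820765e-01, -3.89722615e-04],
                            [ 1.06402784e-05,  4.01786319e-04, -9.99999919e-01]])))
```

>>> {"api": "servo_tool", "payload": {"rows": [[[-3.4,-1.8,-0.1,0,0,8.3],[-3.6,-1.2,-0.1,0,0,8.3],[-3.8,-0.7,-0.1,0,0,8.3],[-3.8,-0.2,-0.1,0,0,8.3],[-3.8,0.4,0,0,0,8.3]]], "grip": 1}}

```text
clock: 0.92
position: [0.2988, 0.4772, 0.2355]
tool_rot: [3.141, -0.0, 2.162]
force: [0.9, 1.0, -0.5]
grip_width: 0.0854
```

>>> {"api": "servo_tool", "payload": {"rows": [[[-3.7,0.9,-0.1,0,0,8.3],[-3.6,1.4,-0.1,0,0,8.4],[-3.2,2,-0.1,0,0,8.3],[-3,2.4,-0.1,0,0,8.3],[-2.6,2.8,-0.1,0,0,8.3]]]}}

```text
clock: 1.55
position: [0.4407, 0.3494, 0.2404]
tool_rot: [3.142, -0.0, 1.436]
force: [0.6, 0.8, -0.4]
grip_width: 0.0857
```

>>> {"api": "servo_tool", "payload": {"rows": [[[-4.3,0.5,0.3,0,0,7.6],[-4.2,1.1,0.3,0,0,7.5],[-4.1,1.6,0.3,0,0,7.6],[-3.8,2.2,0.3,0,0,7.5],[-3.5,2.6,0.4,0,0,7.6]]]}}

```text
clock: 2.17
position: [0.437, 0.1308, 0.2244]
tool_rot: [3.142, -0.001, 0.777]
force: [0.3, 0.3, -0.2]
grip_width: 0.085
```

>>> {"api": "servo_tool", "payload": {"rows": [[[-3.1,3,0.3,0,0,7.5],[-2.6,3.5,0.3,0,0,7.6],[-2.2,3.7,0.3,0,0,7.5],[-1.7,4,0.3,0,0,7.6],[-1.2,4.3,0.3,0,0,7.5]]]}}

```text
clock: 2.8
position: [0.4343, -0.087, 0.2094]
tool_rot: [-3.141, -0.001, 0.119]
force: [0.8, 1.3, -0.2]
grip_width: 0.0853
```

>>> {"api": "servo_tool", "payload": {"rows": [[[-0.5,4.3,0.3,0,0,7.6],[-0.1,4.3,0.3,0,0,7.5],[0.6,4.3,0.3,0,0,7.6],[0,0,0,0,0,0]]]}}

```text
clock: 3.3
position: [0.4325, -0.2184, 0.2002]
tool_rot: [3.14, -0.0, -0.279]
force: [0.5, -0.4, 0.3]
grip_width: 0.0854
```

Run:
```python
from h import *
s=bot.grab_frame("scene"); print(bot.observe()["position"],bot.observe()["qpos"])
crop(s,200,60,400,260,3,"pics/s3.png")
```

```text
[ 0.43269765 -0.21662951  0.2001498 ] [-0.29375259  0.47395141  0.85992346  2.02415633 -0.47587167  0.85335894
 -1.01173015]
```

View pics/s3.png

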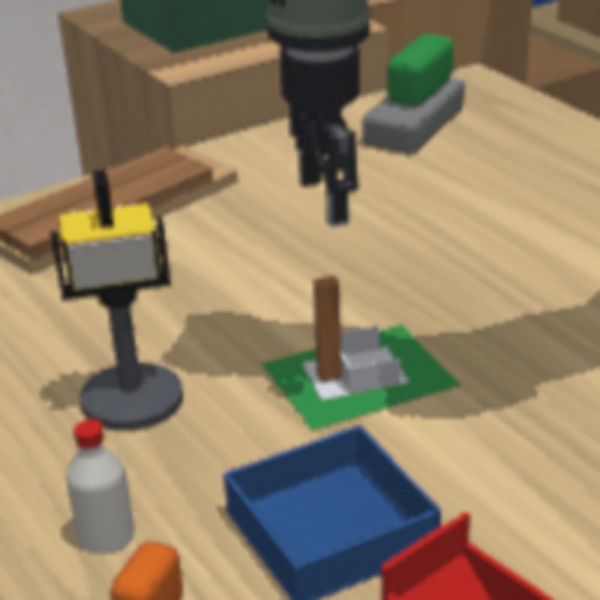

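>>> {"api": "servo_tool", "payload": {"rows": [[[0,-0.1,3,0,0,0],[0,0,3,0,0,0],[0,0,3,0,0,0],[0,0,2.6,0,0,0],[0,0,1,0,0,0]]]}}

```text
clock: 3.98
position: [0.4332, -0.2134, 0.0734]
tool_rot: [-3.141, 0.001, -0.272]
force: [0.4, -0.4, 0.6]
grip_width: 0.0852
```

>>> {"api": "servo_tool", "payload": {"rows": [[[0,0,0,0,0,0],[0,0,0,0,0,0],[0,0,0,0,0,0],[0,0,0,0,0,0],[0,0,0,0,0,0]]], "grip": -1, "squeeze": 60}}

```text
clock: 4.6
position: [0.4334, -0.2145, 0.0744]
tool_rot: [-3.142, -0.0, -0.273]
force: [-0.3, -0.5, -1.2]
grip_width: 0.0173
```

>>> {"api": "servo_tool", "payload": {"rows": [[[0,0,0,0,0,0],[0,0,0,0,0,0]]]}}

```text
clock: 4.85
position: [0.4334, -0.2145, 0.0743]
tool_rot: [-3.142, 0.0, -0.274]
force: [-0.2, -0.0, 0.9]
grip_width: 0.0173
```

```bash
cat >> h.py <<'E'
BIN=np.array([.5623,.2906,-1.445]); HL=.0743
def S(xl,zl,th,yb=0.,F=None):
    "tool pose so that scoop lip is at (xl,yb,zl) in frame F (x,y,yaw), mouth-down pitch th deg"
    F=BIN if F is None else F
    t=np.radians(th); O=np.array([xl-.08*np.cos(t),yb,zl+.08*np.sin(t)]); T=O+HL*np.array([np.sin(t),0,np.cos(t)])
    return Rz(F[2])@T+[F[0],F[1],0], tool(F[2]+np.pi,t)
def lipat(p,R,F=None):
    F=BIN if F is None else F
    L=p+R.apply([-.08,0,HL]); b=Rz(F[2]).T@(L-[F[0],F[1],0])
    Rs=Rz(F[2]).T@R.as_matrix(); xs=-Rs[:,0]; ys=Rs[:,1]
    return "lip(mm) %s pitch %.1f yaw %.1f roll %.1f"%((b*1000).round(1),np.degrees(np.arcsin(-xs[2])),np.degrees(np.arctan2(xs[1],xs[0])),np.degrees(np.arcsin(ys[2])))
E
python3 - <<'E'
from h import *
p,R,o=cur()
q,Q=S(-.17,.10,20)
print(rows(p,R,[(p+[0,0,.15],R,4),((.46,.1,.24),tool(-.274+.95),8),((*q[:2],.25),tool(-1.445+np.pi),9),(q,Q,4)],1,1)[0],q)
E
```

```text
[[0,0,-3.7,0,0,0],[0,0,-3.8,0,0,0],[0,0,-3.7,0,0,0],[0,0,-3.8,0,0,0],[-0.7,-3.9,-0.2,0,0,-6.8]]
[[-0.3,-3.9,-0.2,0,0,-6.8],[0.2,-4,-0.2,0,0,-6.8],[0.6,-3.9,-0.2,0,0,-6.8],[1.1,-3.7,-0.2,0,0,-6.8],[1.6,-3.7,-0.2,0,0,-6.8]]
[[2,-3.4,-0.2,0,0,-6.8],[2.3,-3.1,-0.2,0,0,-6.8],[3.5,-3,-0.1,0,0,-6.5],[3.8,-2.6,-0.1,0,0,-6.5],[4.1,-2.2,-0.1,0,0,-6.5]]
[[4.3,-1.7,-0.1,0,0,-6.5],[4.5,-1.2,-0.1,0,0,-6.5],[4.5,-0.7,-0.1,0,0,-6.5],[4.6,-0.1,-0.1,0,0,-6.5],[4.6,0.3,-0.2,0,0,-6.5]]
[[4.6,0.9,-0.1,0,0,-6.5],[0,0,1.3,0,5,0],[-0.1,0,1.4,0,5,0],[-0.3,0,1.3,0,5,0],[-0.3,0,1.2,0,5,0]]
[0.53437569 0.50860655 0.1976551 ] [0.53472744 0.50862676 0.19718077]
```

>>> {"api": "servo_tool", "payload": {"rows": [[[0,0,-3.7,0,0,0],[0,0,-3.8,0,0,0],[0,0,-3.7,0,0,0],[0,0,-3.8,0,0,0],[-0.7,-3.9,-0.2,0,0,-6.8]]], "squeeze": 100}}

```text
clock: 5.48
position: [0.4377, -0.1769, 0.2284]
tool_rot: [3.141, -0.004, -0.157]
force: [0.2, 1.3, -3.3]
grip_width: 0.0172
```

>>> {"api": "servo_tool", "payload": {"rows": [[[-0.3,-3.9,-0.2,0,0,-6.8],[0.2,-4,-0.2,0,0,-6.8],[0.6,-3.9,-0.2,0,0,-6.8],[1.1,-3.7,-0.2,0,0,-6.8],[1.6,-3.7,-0.2,0,0,-6.8]]]}}

```text
clock: 6.1
position: [0.4532, 0.023, 0.2364]
tool_rot: [-3.142, -0.0, 0.442]
force: [0.5, -0.3, -1.5]
grip_width: 0.0165
```

>>> {"api": "servo_tool", "payload": {"rows": [[[2,-3.4,-0.2,0,0,-6.8],[2.3,-3.1,-0.2,0,0,-6.8],[3.5,-3,-0.1,0,0,-6.5],[3.8,-2.6,-0.1,0,0,-6.5],[4.1,-2.2,-0.1,0,0,-6.5]]]}}

```text
clock: 6.72
position: [0.4851, 0.2373, 0.2433]
tool_rot: [-3.141, 0.0, 1.02]
force: [0.5, -0.7, -1.4]
grip_width: 0.0172
```

>>> {"api": "servo_tool", "payload": {"rows": [[[4.3,-1.7,-0.1,0,0,-6.5],[4.5,-1.2,-0.1,0,0,-6.5],[4.5,-0.7,-0.1,0,0,-6.5],[4.6,-0.1,-0.1,0,0,-6.5],[4.6,0.3,-0.2,0,0,-6.5]]]}}

```text
clock: 7.35
position: [0.526, 0.464, 0.2489]
tool_rot: [-3.141, 0.001, 1.587]
force: [0.8, -0.2, -2.0]
grip_width: 0.017
```

>>> {"api": "servo_tool", "payload": {"rows": [[[4.6,0.9,-0.1,0,0,-6.5],[0,0,1.3,0,5,0],[-0.1,0,1.4,0,5,0],[-0.3,0,1.3,0,5,0],[-0.3,0,1.2,0,5,0]]]}}

```text
clock: 7.98
position: [0.5343, 0.5082, 0.1969]
tool_rot: [3.142, -0.351, 1.697]
force: [-0.2, 0.4, -3.3]
grip_width: 0.017
```

Run:
```python
from h import *
s=bot.grab_frame("scene");t=bot.grab_frame("top"); p,R,o=cur(); print(lipat(p,R),o["qpos"].round(2),o["force"],o["grip_width"])
crop(s,290,150,490,350,3,"pics/s4.png")
crop(t,30,160,270,310,3,"pics/t4.png")
```

```text
lip(mm) [-166.7   -0.5   98.5] pitch 19.9 yaw -0.2 roll -0.1 [-0.78  0.66  0.11  1.51 -0.49  0.84 -0.27] [ 0.53461666 -0.33702556 -1.54274979] 0.017055270099743905
```

View pics/s4.png

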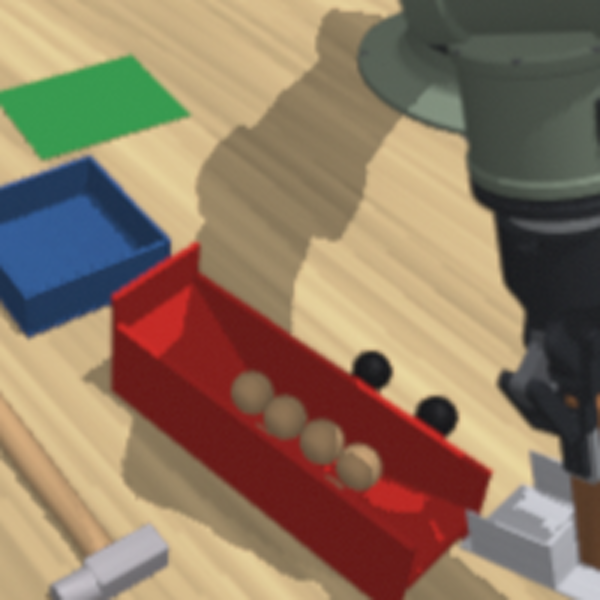

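View pics/t4.png

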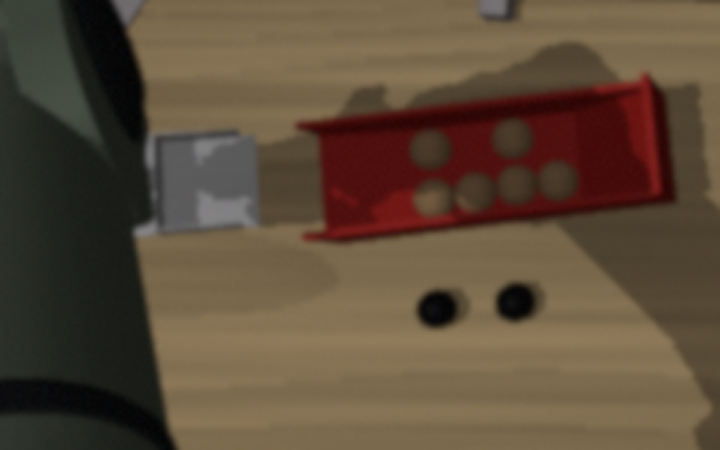

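Run:
```python
from h import *
t=bot.grab_frame("top"); p,R,o=cur()
for y in(-.0365,.0365):
    L=p+R.apply([-.08,y,HL-.002]); print(y,(proj(t,L)[0]-[30,160])*3)
    L=p+R.apply([-.08+.08+.02,y,HL-.002]); print(y,(proj(t,L)[0]-[30,160])*3)
def b(xl,y,z): return Rz(BIN[2])@[xl,y,z]+[BIN[0],BIN[1],0]
for X in([-.145,.048,.08],[-.145,-.048,.08],[.145,.048,.11],[.145,-.048,.11],[-.145,.042,.037],[-.145,-.042,.037]): print(X,(proj(t,b(*X))[0]-[30,160])*3)
```

```text
-0.0365 [258.25181972 225.83314378]
-0.0365 [109.84589647 238.01032208]
0.0365 [253.84212452 133.48688662]
0.0365 [106.96509496 141.72130697]
[-0.145, 0.048, 0.08] [293.73946328 119.35818658]
[-0.145, -0.048, 0.08] [300.30491476 237.9147403 ]
[0.145, 0.048, 0.11] [646.62297291  71.64142274]
[0.145, -0.048, 0.11] [658.47247743 192.2558256 ]
[-0.145, 0.042, 0.037] [316.83076431 133.58317133]
[-0.145, -0.042, 0.037] [322.59405613 232.86920078]
```

Run:
```python
from h import *
p,R,o=cur()
W=[(*S(-.155,.05,20),3),(*S(-.08,.020,20),5),(*S(-.075,.012,20),2)]
e=rows(p,R,W,2,1); print(lipat(*e))
```

```text
[[-0.98,0.01,1.41,0,0,0],[-0.98,0,1.4,0,0.1,-0.1],[-0.98,0,1.41,-0.1,0,0],[-1.61,0,0.05,0,0,0],[-1.62,0,0.05,0,0,0]]
[[-1.61,0.01,0.05,0,0,0],[-1.62,0,0.05,0,0,0],[-1.61,0,0.05,0,0,0],[-0.37,0,0.29,0,0,0],[-0.37,0,0.29,0,0,0]]
lip(mm) [-75.    0.   12.1] pitch 20.0 yaw -0.0 roll 0.0
```

>>> {"api": "servo_tool", "payload": {"rows": [[[-1,0,1.4,0,0,0],[-1,0,1.4,0,0,0],[-1,0,1.4,0,0,0],[-1.6,0,0.05,0,0,0],[-1.6,0,0.05,0,0,0]]]}}

```text
clock: 8.75
position: [0.5403, 0.464, 0.1356]
tool_rot: [3.141, -0.349, 1.697]
force: [-0.3, 0.3, -1.6]
grip_width: 0.0172
```

>>> {"api": "servo_tool", "payload": {"rows": [[[-1.6,0,0.05,0,0,0],[-1.6,0,0.05,0,0,0],[-1.6,0,0.05,0,0,0],[0,0,0,0,0,0]]]}}

```text
clock: 9.25
position: [0.546, 0.4195, 0.1177]
tool_rot: [-3.141, -0.348, 1.695]
force: [0.3, 0.7, -1.5]
grip_width: 0.017
```

Run:
```python
from h import *
s=bot.grab_frame("scene");t=bot.grab_frame("top"); p,R,o=cur(); print(lipat(p,R),o["force"],o["grip_width"])
crop(s,310,200,470,350,4,"pics/s5.png")
```

```text
lip(mm) [-82.3  -0.2  21.1] pitch 20.0 yaw 0.0 roll 0.0 [ 0.29769176  0.39497034 -1.56571824] 0.016928261307532985
```

View pics/s5.png

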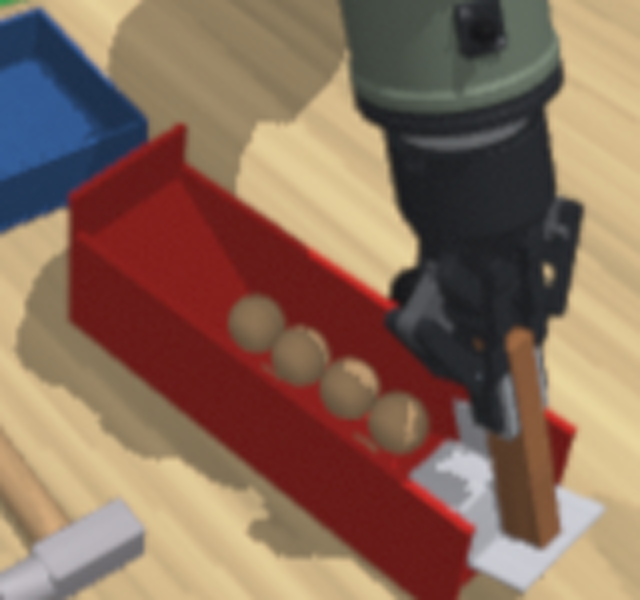

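>>> {"api": "servo_tool", "payload": {"rows": [[[-0.5,0,0.2,0,0,0],[-0.5,0,0.2,0,0,0],[0,0,0.1,0,0,0],[0,0,0,0,0,0]]]}}

```text
clock: 9.85
position: [0.5464, 0.4137, 0.1099]
tool_rot: [-3.141, -0.349, 1.697]
force: [0.5, 0.2, -1.3]
grip_width: 0.017
```

```bash
cat > st.py <<'E'
from h import *
p,R,o=cur(); print(lipat(p,R),o["force"].round(1),o["moment"].round(2),round(o["grip_width"],4),o["clock"])
E
python3 st.py
```

```text
lip(mm) [-74.3  -0.3  12.7] pitch 20.0 yaw 0.0 roll -0.0 [ 0.5  0.2 -1.3] [-0.53 -0.09 -0.  ] 0.017 9.85
```

Run:
```python
from h import *
p,R,o=cur()
W=[(*S(-.065,.0105,20),1),(*S(-.03,.0105,14.5),4),(*S(0,.0105,9),3),(*S(.035,.0105,3.5),4),(*S(.057,.0105,2),3)]
e=rows(p,R,W,2,1); print(lipat(*e))
```

```text
[[-0.95,0.03,-0.11,0,0,0],[-0.65,0,-0.1,0,-1.4,0],[-0.66,0,-0.08,0,-1.4,0],[-0.66,0,-0.07,0,-1.3,0],[-0.66,0,-0.05,0,-1.4,0]]
[[-0.74,0,0.02,0,-1.8,0],[-0.74,0,0.04,0,-1.9,0],[-0.74,0,0.06,0,-1.8,0],[-0.7,0,0.06,0,-1.4,0],[-0.69,0,0.08,0,-1.4,0]]
[[-0.69,0,0.1,0,-1.3,0],[-0.69,0,0.12,0,-1.4,0],[-0.67,0,0.02,0,-0.5,0],[-0.67,0,0.04,0,-0.5,0],[-0.67,0,0.03,0,-0.5,0]]
lip(mm) [57.   0.  10.5] pitch 2.0 yaw 0.0 roll -0.0
```

>>> {"api": "servo_tool", "payload": {"rows": [[[-0.95,0,-0.11,0,0,0],[-0.65,0,-0.1,0,-1.4,0],[-0.66,0,-0.08,0,-1.4,0],[-0.66,0,-0.07,0,-1.4,0],[-0.66,0,-0.05,0,-1.4,0]]]}}

```text
clock: 10.48
position: [0.5508, 0.3784, 0.1025]
tool_rot: [3.142, -0.25, 1.697]
force: [0.6, 1.4, -1.4]
grip_width: 0.0166
```

>>> {"api": "servo_tool", "payload": {"rows": [[[-0.74,0,0.02,0,-1.8,0],[-0.74,0,0.04,0,-1.8,0],[-0.74,0,0.06,0,-1.8,0],[-0.7,0,0.06,0,-1.4,0],[-0.7,0,0.08,0,-1.4,0]]]}}

```text
clock: 11.1
position: [0.5553, 0.3434, 0.093]
tool_rot: [-3.141, -0.107, 1.697]
force: [-0.2, 0.4, -2.3]
grip_width: 0.0167
```

```bash
python3 st.py;  python3 - <<'E'
from h import *
s=bot.grab_frame("scene");t=bot.grab_frame("top")
a=cv2.resize(s["image"][200:350,310:470,::-1],None,fx=2.5,fy=2.5,interpolation=2);b=cv2.resize(t["image"][170:270,120:270,::-1],None,fx=2.6,fy=3.75,interpolation=2)
cv2.imwrite("pics/m6.png",np.hstack([a,b[:375]]))
E
```

```text
lip(mm) [18.4 -0.3 10.6] pitch 6.1 yaw 0.0 roll -0.0 [-0.2  0.4 -2.3] [ 0.02  0.06 -0.02] 0.0167 11.1
```

View pics/m6.png

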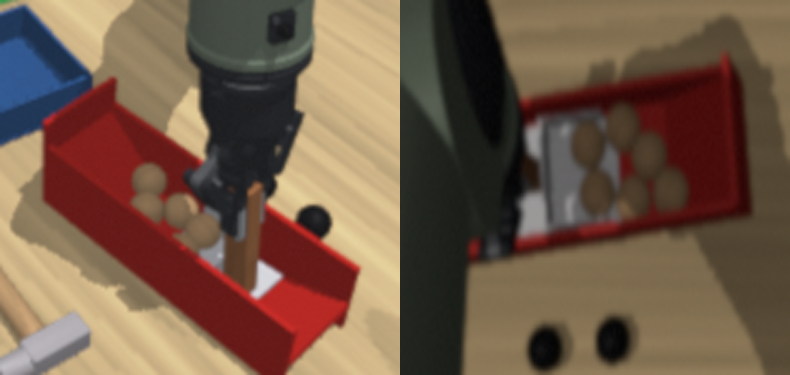

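>>> {"api": "servo_tool", "payload": {"rows": [[[-0.7,0,0.1,0,-1.4,0],[-0.7,0,0.12,0,-1.4,0],[-0.7,0,0.03,0,-0.5,0],[-0.7,0,0.03,0,-0.5,0],[-0.7,0,0.03,0,-0.5,0]]]}}

```text
clock: 11.82
position: [0.5598, 0.3087, 0.0876]
tool_rot: [-3.142, -0.033, 1.697]
force: [-0.2, 0.9, -3.0]
grip_width: 0.0167
```

```bash
python3 st.py
python3 - <<'E'
from h import *
p,R,o=cur()
W=[(*S(.066,.0125,0),1),(*S(.077,.022,-6),2),(*S(.085,.029,-10),2),(*S(.105,.046,-20),4),(*S(.119,.059,-28),3),(*S(.126,.085,-36),3),(*S(.12,.13,-38),4)]
e=rows(p,R,W,2,1); print(lipat(*e))
s=bot.grab_frame("scene");t=bot.grab_frame("top")
a=cv2.resize(s["image"][200:350,310:470,::-1],None,fx=2.5,fy=2.5,interpolation=2);b=cv2.resize(t["image"][170:270,120:270,::-1],None,fx=2.6,fy=3.75,interpolation=2)
cv2.imwrite("pics/m7.png",np.hstack([a,b[:375]]))
E
```

```text
lip(mm) [59.3 -0.2 10.8] pitch 1.9 yaw 0.0 roll -0.0 [-0.2  0.9 -3. ] [ 0.1  -0.05  0.07] 0.0167 11.825
[[-0.43,0.02,0.07,0,-1.9,0],[-0.18,0,-0.04,0,-3,0],[-0.19,0,-0.02,0,-3,0],[-0.18,0,-0.02,0,-2,0],[-0.19,0,-0.01,0,-2,0]]
[[-0.27,0,0.04,0,-2.5,0],[-0.27,0,0.06,0,-2.5,0],[-0.27,0,0.06,0,-2.5,0],[-0.27,0,0.08,0,-2.5,0],[-0.27,0,0.15,0,-2.7,0]]
[[-0.26,0,0.16,0,-2.6,0],[-0.25,0,0.17,0,-2.7,0],[-0.29,0,-0.26,0,-2.7,0],[-0.31,0,-0.24,0,-2.6,0],[-0.32,0,-0.24,0,-2.7,0]]
[[-0.48,0,-0.93,0,-0.5,0],[-0.48,0,-0.92,0,-0.5,0],[-0.49,0,-0.92,0,-0.5,0],[-0.5,0,-0.91,0,-0.5,0]]
lip(mm) [120.   -0.  130.1] pitch -38.0 yaw 0.0 roll -0.0
```

View pics/m7.png

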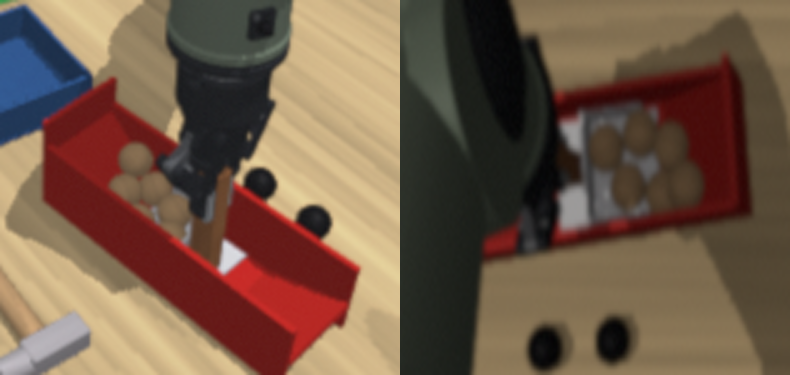

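>>> {"api": "servo_tool", "payload": {"rows": [[[-0.45,0,0.07,0,-2,0],[-0.2,0,-0.04,0,-3,0],[-0.2,0,-0.02,0,-3,0],[-0.2,0,-0.02,0,-2,0],[-0.2,0,-0.01,0,-2,0]]]}}

```text
clock: 12.55
position: [0.5611, 0.2971, 0.0883]
tool_rot: [3.142, 0.178, 1.697]
force: [0.2, -0.3, -1.7]
grip_width: 0.017
```

>>> {"api": "servo_tool", "payload": {"rows": [[[-0.27,0,0.04,0,-2.5,0],[-0.27,0,0.06,0,-2.5,0],[-0.27,0,0.06,0,-2.5,0],[-0.27,0,0.08,0,-2.5,0],[0,0,0,0,0,0]]]}}

```text
clock: 13.18
position: [0.5622, 0.2866, 0.088]
tool_rot: [-3.141, 0.352, 1.698]
force: [0.1, 0.1, -2.6]
grip_width: 0.0168
```

```bash
cat > m.py <<'E'
from h import *
import sys
s=bot.grab_frame("scene");t=bot.grab_frame("top")
a=cv2.resize(s["image"][200:350,310:470,::-1],None,fx=2.5,fy=2.5,interpolation=2);b=cv2.resize(t["image"][170:270,120:270,::-1],None,fx=2.6,fy=3.75,interpolation=2)
cv2.imwrite(sys.argv[1],np.hstack([a,b[:375]]))
E
python3 st.py; python3 m.py pics/m8.png
```

```text
lip(mm) [104.6  -0.5  45.9] pitch -20.2 yaw 0.1 roll -0.0 [ 0.1  0.1 -2.6] [0.7  0.05 0.01] 0.0168 13.175
```

View pics/m8.png

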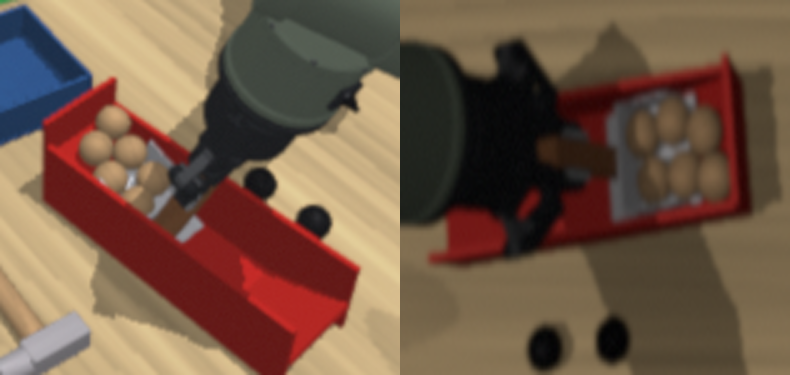

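>>> {"api": "servo_tool", "payload": {"rows": [[[-0.27,0,0.15,0,-2.7,0],[-0.26,0,0.16,0,-2.6,0],[-0.25,0,0.17,0,-2.7,0],[-0.29,0,-0.26,0,-2.7,0],[-0.31,0,-0.24,0,-2.6,0]]]}}

```text
clock: 13.9
position: [0.564, 0.2745, 0.0946]
tool_rot: [-3.142, 0.586, 1.697]
force: [-0.2, 0.8, -2.9]
grip_width: 0.0167
```

>>> {"api": "servo_tool", "payload": {"rows": [[[-0.32,0,-0.24,0,-2.7,0],[0,0,0,0,0,0]]]}}

```text
clock: 14.15
position: [0.564, 0.2736, 0.0979]
tool_rot: [-3.141, 0.632, 1.698]
force: [-0.6, 0.6, -3.3]
grip_width: 0.017
```

```bash
python3 st.py; python3 m.py pics/m9.png
```

```text
lip(mm) [125.5  -0.3  85.1] pitch -36.2 yaw 0.1 roll -0.0 [-0.6  0.6 -3.3] [ 1.26  0.15 -0.01] 0.017 14.15
```

View pics/m9.png

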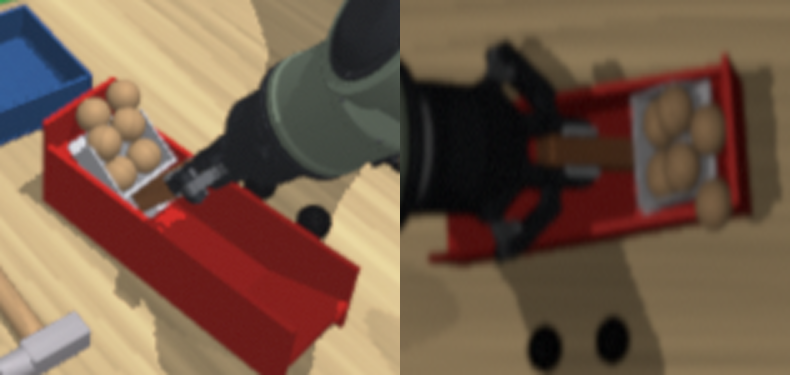

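Run:
```python
from h import *
s=bot.grab_frame("scene");t=bot.grab_frame("top")
def tri(us,ut):
    f=lambda X: np.concatenate([proj(s,X)[0]-us,proj(t,X)[0]-ut]); r=least_squares(f,[.56,.16,.08]); b=Rz(BIN[2]).T@(r.x-[BIN[0],BIN[1],0]); return (b*1000).round(),r.fun.round(1)
T=lambda p:(np.array(p)-[400,0])/[2.6,3.75]+[120,170]-.3
U=lambda p:np.array(p)/2.5+[310,200]-.3
for n,a in dict(A=(713,203),B=(707,130),C=(673,108),D=(680,166),E=(660,118),F=(660,173)).items():
    for b in [(124,95),(94,113),(128,123),(105,141),(145,154),(122,172)]:
        x,r=tri(U(b),T(a)); 
        if abs(r).max()<1.6: print(n,b,x,r)
crop(s,320,215,400,290,8,"pics/s10.png"); crop(t,190,180,260,240,8,"pics/t10.png")
```

```text
A (124, 95) [123. -43. 103.] [ 0.5  0.   0.3 -0.3]
A (128, 123) [117. -42.  70.] [-0.4 -0.  -0.3  0.3]
A (122, 172) [110. -34.  11.] [ 0.7  0.   0.5 -0.5]
B (94, 113) [122.   2. 108.] [-0. -0. -0.  0.]
C (105, 141) [ 91.  19. 105.] [-0.4 -0.  -0.3  0.3]
D (124, 95) [101. -20. 132.] [ 0.9  0.   0.6 -0.6]
D (128, 123) [ 95. -17. 102.] [ 0.  0.  0. -0.]
D (122, 172) [87. -8. 47.] [ 1.1  0.   0.7 -0.9]
E (124, 95) [ 88.   4. 156.] [-1.4 -0.  -0.9  1.1]
E (122, 172) [72. 17. 77.] [-1.2 -0.  -0.8  0.9]
F (145, 154) [ 71. -17.  78.] [-0.2  0.  -0.1  0.1]
```

View pics/s10.png

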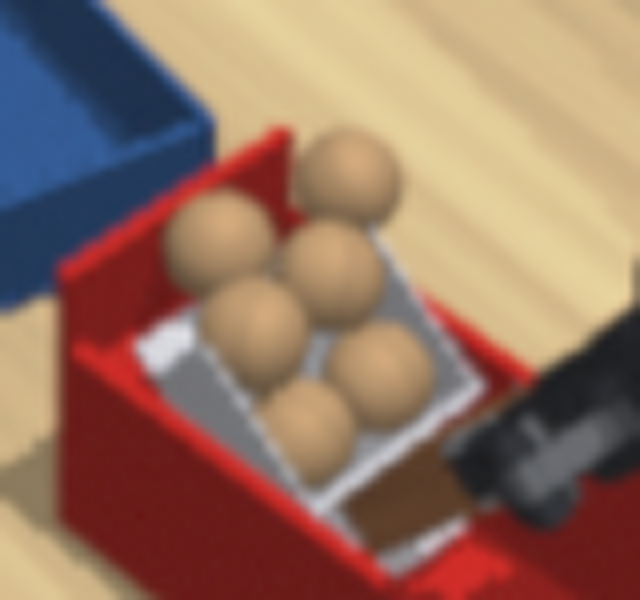

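View pics/t10.png

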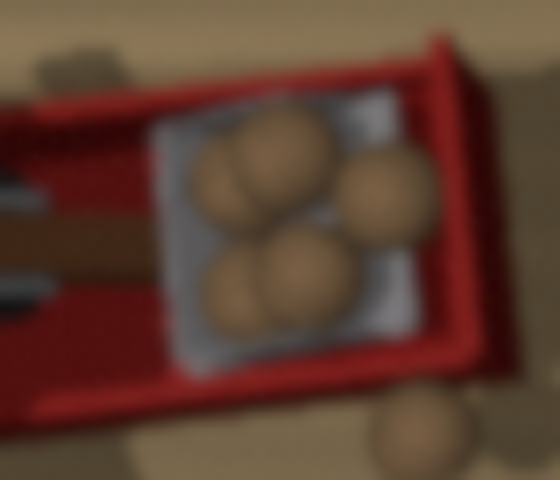

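```bash
python3 - <<'E'
from h import *
s=bot.grab_frame("scene");t=bot.grab_frame("top")
cv2.imwrite("pics/t11.png",t["image"][:,:,::-1]);cv2.imwrite("pics/s11.png",s["image"][:,:,::-1])
E
python3 st.py
```

```text
lip(mm) [126.4  -0.2  85.5] pitch -36.1 yaw -0.0 roll 0.0 [ 0.3  0.8 -2.2] [1.15 0.16 0.02] 0.0166 14.45
```

View pics/t11.png

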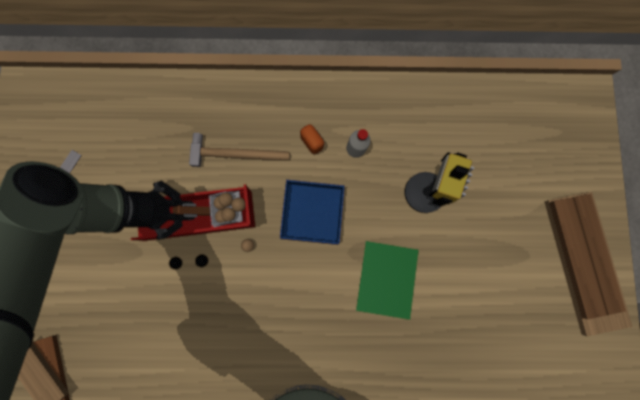

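View pics/s11.png

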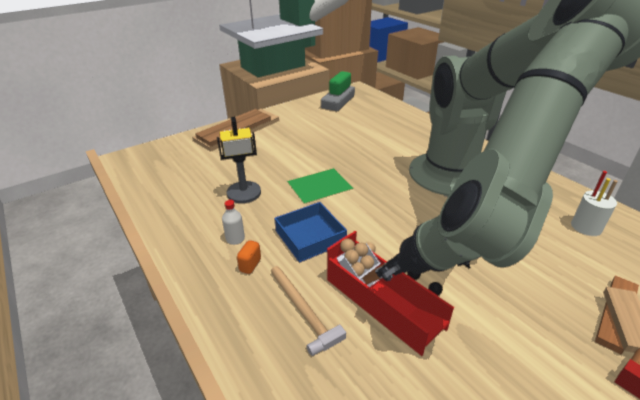

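Run:
```python
from h import *
p,R,o=cur()
W=[(*S(.117,.086,-38),2),(*S(.09,.09,-40),3)]
e=rows(p,R,W,2,1)
```

```text
[[0.49,0.01,-0.16,0,-1,0],[0.48,0.01,-0.17,0,-0.9,0],[0.71,0,-0.56,0,-0.7,0],[0.71,0,-0.58,0,-0.7,0],[0.7,0,-0.58,0,-0.6,0]]
```

>>> {"api": "servo_tool", "payload": {"rows": [[[0.5,0,-0.16,0,-1,0],[0.5,0,-0.16,0,-1,0],[0.7,0,-0.56,0,-0.7,0],[0.7,0,-0.58,0,-0.7,0],[0.7,0,-0.58,0,-0.6,0]]]}}

```text
clock: 15.08
position: [0.5596, 0.3108, 0.0953]
tool_rot: [3.141, 0.701, 1.697]
force: [-0.1, 0.9, 1.4]
grip_width: 0.0169
```

```bash
cat > m2.py <<'E'
from h import *
import sys
s=bot.grab_frame("scene");t=bot.grab_frame("top")
a=cv2.resize(s["image"][200:320,310:430,::-1],None,fx=3.2,fy=3.2,interpolation=2);b=cv2.resize(t["image"][170:400,150:390,::-1],None,fx=1.67,fy=1.67,interpolation=2)
cv2.imwrite(sys.argv[1],np.hstack([a,b[:384]]))
E
python3 m2.py pics/m12.png; python3 st.py
```

```text
lip(mm) [87.9  0.2 89.9] pitch -40.1 yaw 0.1 roll 0.0 [-1.6  3.5  8.1] [ 0.04  0.05 -0.08] 0.0172 15.175
```

View pics/m12.png

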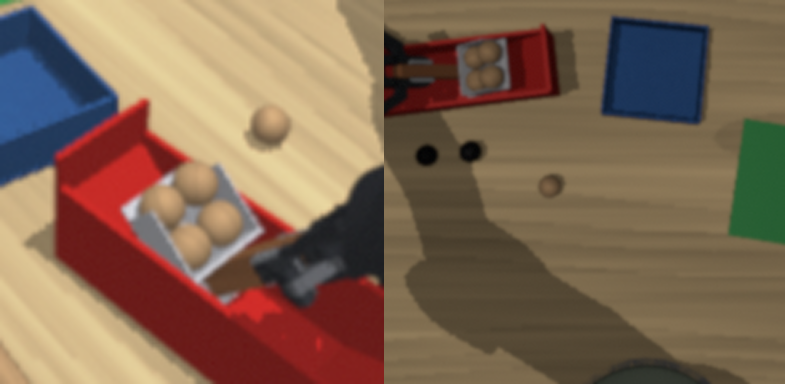

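>>> {"api": "servo_tool", "payload": {"rows": [[[-0.64,0,-0.77,0,0,0],[-0.64,0,-0.77,0,0,0],[-0.64,0,-0.77,0,0,0],[-0.64,0,-0.77,0,0,0],[-0.64,0,-0.77,0,0,0]]]}}

```text
clock: 15.8
position: [0.5596, 0.3101, 0.1459]
tool_rot: [3.141, 0.7, 1.697]
force: [-0.3, 0.1, -1.9]
grip_width: 0.0173
```

```bash
python3 m2.py pics/m13.png; python3 st.py
```

```text
lip(mm) [ 89.2   0.2 141. ] pitch -40.0 yaw -0.0 roll 0.1 [ 0.5  0.1 -2.1] [ 1.11  0.24 -0.02] 0.0171 15.9
```

View pics/m13.png

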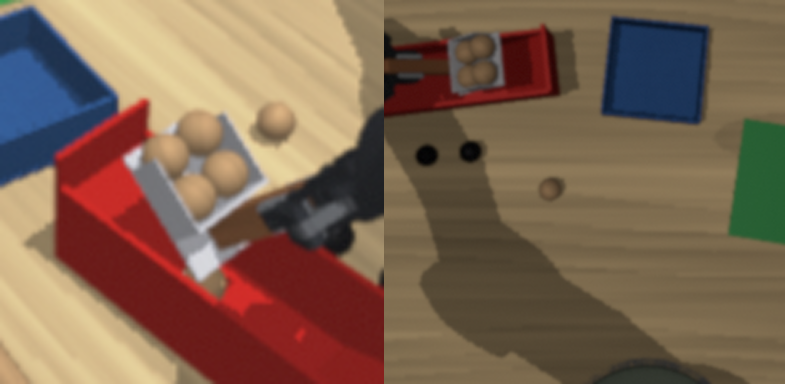

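```bash
cat >> h.py <<'E'
TRAY=np.array([.5702,-.0066,-1.662])
E
python3 - <<'E'
from h import *
p,R,o=cur()
W=[(*S(.085,.21,-40),4),(*S(-.06,.19,-40,0,TRAY),8),(*S(-.02,.11,-30,0,TRAY),4),(*S(-.015,.065,-6,0,TRAY),5),(*S(-.01,.06,18,0,TRAY),10)]
e=rows(p,R,W,1,1); print(lipat(*e,TRAY))
E
```

```text
[[-1,0,-1.4,0,0,0],[-1.1,0,-1.4,0,0,0],[-1,0,-1.4,0,0,0],[-1,0,-1.4,0.1,0,0],[-1.3,0.1,1.4,1,0,1.2]]
[[-1.3,0.1,1.5,1,0,1.2],[-1.4,0.2,1.4,1,0,1.2],[-1.3,0.3,1.5,1,0,1.1],[-1.3,0.3,1.4,1,0,1.2],[-1.3,0.3,1.4,1,0,1.2]]
[[-1.3,0.4,1.4,1,0,1.2],[-1.3,0.5,1.4,1,0.1,1.2],[0.2,0,1.9,0,2.5,0],[0.1,0,1.8,0,2.5,0],[0,0,1.9,0,2.5,0]]
[[-0.1,0,1.9,0,2.5,0],[-0.4,0,0.3,0,4.8,0],[-0.4,0,0.3,0,4.8,0],[-0.4,0,0.2,0,4.8,0],[-0.4,0,0.2,0,4.8,0]]
[[-0.5,0,0.2,0,4.8,0],[-0.4,0,-0.2,0,2.4,0],[-0.4,0,-0.2,0,2.4,0],[-0.4,0,-0.3,0,2.4,0],[-0.4,0,-0.2,0,2.4,0]]
[[-0.4,0,-0.3,0,2.4,0],[-0.3,0,-0.3,0,2.4,0],[-0.4,0,-0.3,0,2.4,0],[-0.3,0,-0.3,0,2.4,0],[-0.3,0,-0.4,0,2.4,0]]
[[-0.3,0,-0.3,0,2.4,0]]
lip(mm) [-10.6   0.3  59.8] pitch 18.0 yaw -0.0 roll -0.0
```

>>> {"api": "servo_tool", "payload": {"rows": [[[-1,0,-1.4,0,0,0],[-1.1,0,-1.4,0,0,0],[-1,0,-1.4,0,0,0],[-1,0,-1.4,0,0,0],[-1.3,0.1,1.4,1,0,1.2]]]}}

```text
clock: 16.52
position: [0.5625, 0.2975, 0.2135]
tool_rot: [3.139, 0.698, 1.67]
force: [0.4, -0.3, -2.6]
grip_width: 0.0171
```

>>> {"api": "servo_tool", "payload": {"rows": [[[-1.3,0.1,1.5,1,0,1.2],[-1.4,0.2,1.4,1,0,1.2],[-1.3,0.3,1.5,1,0,1.1],[-1.3,0.3,1.4,1,0,1.2],[-1.3,0.3,1.4,1,0,1.2]]]}}

```text
clock: 17.15
position: [0.579, 0.1984, 0.1993]
tool_rot: [-3.141, 0.7, 1.533]
force: [0.8, 0.2, -2.1]
grip_width: 0.0169
```

>>> {"api": "servo_tool", "payload": {"rows": [[[-1.3,0.4,1.4,1,0,1.2],[-1.3,0.5,1.4,1,0,1.2],[0,0,0,0,0,0]]]}}

```text
clock: 17.52
position: [0.5862, 0.1591, 0.1949]
tool_rot: [3.141, 0.701, 1.476]
force: [-0.9, 0.5, -2.6]
grip_width: 0.0168
```

Run:
```python
from h import *
s=bot.grab_frame("scene");t=bot.grab_frame("top"); p,R,o=cur(); print(lipat(p,R,TRAY),o["force"])
a=cv2.resize(s["image"][140:320,230:430,::-1],None,fx=2,fy=2);b=cv2.resize(t["image"][140:320,150:350,::-1],None,fx=2,fy=2)
cv2.imwrite("pics/m14.png",np.hstack([a,b]))
```

```text
lip(mm) [-59.7   0.4 189.4] pitch -40.1 yaw 0.0 roll -0.0 [ 0.01277921  0.6046401  -2.09436328]
```

View pics/m14.png

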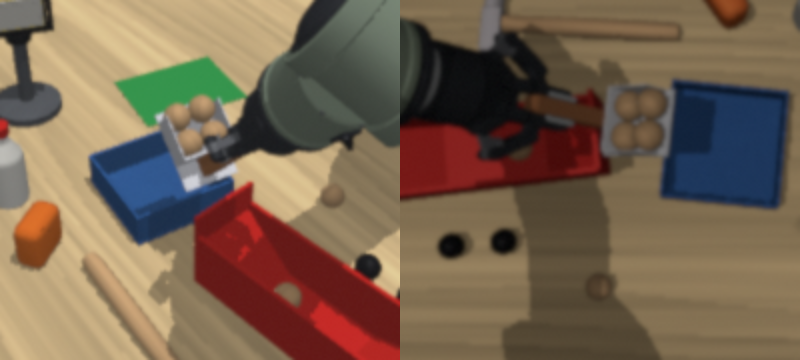

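>>> {"api": "servo_tool", "payload": {"rows": [[[0.2,0,1.9,0,2.5,0],[0.1,0,1.8,0,2.5,0],[0,0,1.9,0,2.5,0],[-0.1,0,1.9,0,2.5,0],[-0.4,0,0.3,0,4.8,0]]]}}

```text
clock: 18.25
position: [0.5808, 0.1146, 0.1312]
tool_rot: [-3.14, 0.441, 1.483]
force: [0.2, 0.2, -1.9]
grip_width: 0.017
```

>>> {"api": "servo_tool", "payload": {"rows": [[[-0.4,0,0.3,0,4.8,0],[-0.4,0,0.2,0,4.8,0],[-0.4,0,0.2,0,4.8,0],[-0.5,0,0.2,0,4.8,0],[-0.4,0,-0.2,0,2.4,0]]]}}

```text
clock: 18.88
position: [0.5795, 0.0906, 0.132]
tool_rot: [3.141, 0.063, 1.48]
force: [0.4, -0.2, -1.3]
grip_width: 0.017
```

>>> {"api": "servo_tool", "payload": {"rows": [[[-0.4,0,-0.2,0,2.4,0],[-0.4,0,-0.3,0,2.4,0],[-0.4,0,-0.2,0,2.4,0],[-0.4,0,-0.3,0,2.4,0],[-0.3,0,-0.3,0,2.4,0]]]}}

```text
clock: 19.5
position: [0.5777, 0.0722, 0.1445]
tool_rot: [3.141, -0.146, 1.481]
force: [0.1, 0.0, -2.4]
grip_width: 0.0169
```

>>> {"api": "servo_tool", "payload": {"rows": [[[-0.3,0,-0.3,0,2.4,0],[-0.3,0,-0.3,0,2.4,0],[-0.3,0,-0.4,0,2.4,0],[-0.3,0,-0.3,0,2.4,0],[0,0,0,0,0,0]]]}}

```text
clock: 20.12
position: [0.5765, 0.0567, 0.1546]
tool_rot: [3.141, -0.312, 1.479]
force: [-0.3, 0.4, -1.2]
grip_width: 0.017
```

Run:
```python
from h import *
s=bot.grab_frame("scene");t=bot.grab_frame("top"); p,R,o=cur(); print(lipat(p,R,TRAY),o["force"])
a=cv2.resize(s["image"][140:320,230:430,::-1],None,fx=2,fy=2);b=cv2.resize(t["image"][140:320,190:390,::-1],None,fx=2,fy=2)
cv2.imwrite("pics/m15.png",np.hstack([a,b]))
```

```text
lip(mm) [-11.5   0.4  59.3] pitch 17.9 yaw 0.1 roll 0.0 [ 0.81660908  0.84138175 -1.55933618]
```

View pics/m15.png

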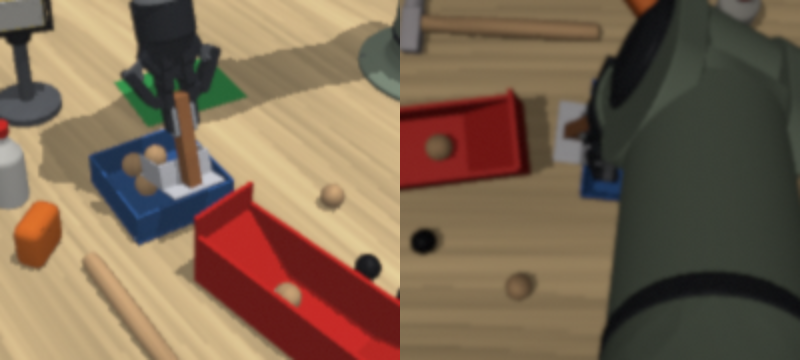

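>>> {"api": "servo_tool", "payload": {"rows": [[[0,0,0,0,4,0],[0.6,0,-1.9,0,0,0],[0.6,0,-1.9,0,0,0],[0.6,0,-1.9,0,-5,0],[0.8,0,-1.9,0,-5,0]]]}}

```text
clock: 20.85
position: [0.5762, 0.0553, 0.2354]
tool_rot: [3.141, -0.204, 1.48]
force: [-0.5, 0.7, -2.3]
grip_width: 0.017
```

>>> {"api": "servo_tool", "payload": {"rows": [[[3,0,-1,0,-6,0],[4,0,0,0,-6,0],[4,0,0,0,0,0],[4,0,0,0,0,0],[0,0,0,0,0,0]]]}}

```text
clock: 21.48
position: [0.5886, 0.2064, 0.254]
tool_rot: [-3.141, 0.002, 1.486]
force: [0.1, -0.9, -2.2]
grip_width: 0.0166
```

Run:
```python
from h import *
s=bot.grab_frame("scene");t=bot.grab_frame("top"); p,R,o=cur(); print(lipat(p,R),o["qpos"].round(2))
a=cv2.resize(s["image"][140:320,230:430,::-1],None,fx=2,fy=2);b=cv2.resize(t["image"][140:320,190:390,::-1],None,fx=2,fy=2)
cv2.imwrite("pics/m16.png",np.hstack([a,b]))
crop(t,150,220,310,320,5,"pics/t16.png")
```

```text
lip(mm) [169.3  -1.5 180.3] pitch -0.2 yaw -12.3 roll 0.0 [-0.65  0.52  0.33  1.59 -0.18  1.06 -0.36]
```

View pics/m16.png

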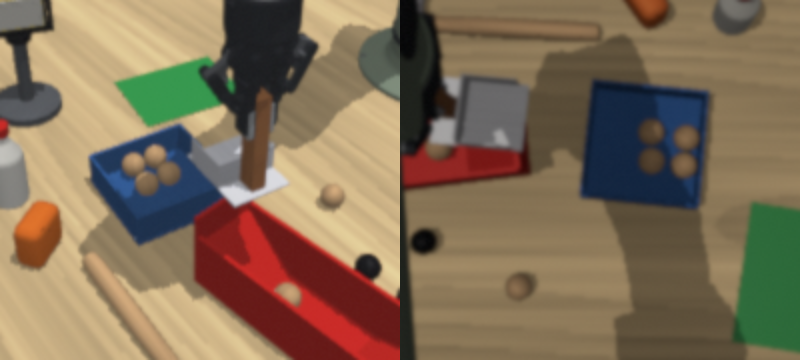

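View pics/t16.png

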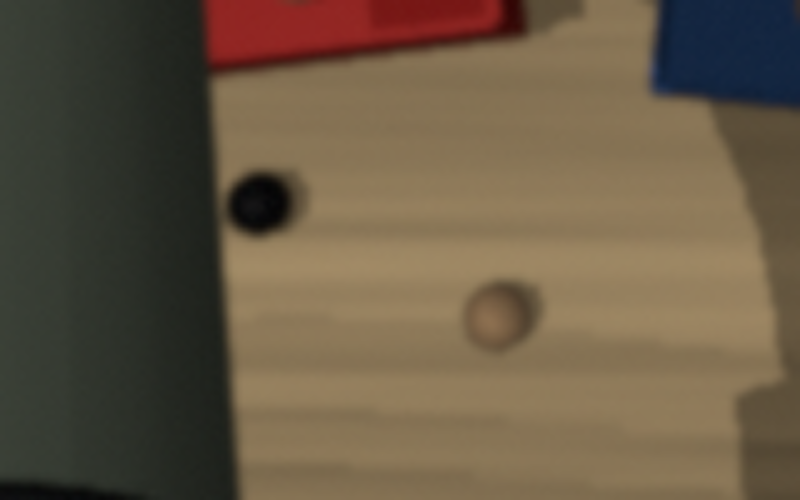

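Run:
```python
from h import *
t=bot.grab_frame("top"); s=bot.grab_frame("scene"); p,R,o=cur()
w=ray(t,(249.6,282.8),.017); print("loose",w, Rz(BIN[2]).T@(w-[BIN[0],BIN[1],0]), proj(s,w))
# centroid in scene
w2=ray(s,(230+332.5/2,140+195.5/2),.017); print(w2)
w=(w+w2)/2
F=np.array([w[0],w[1],-1.3])
q,Q=S(-.075,.06,0,0,F); print(q)
e=rows(p,R,[(q+[0.02,0,.1],Q,8),(q,Q,5)],1,1)
```

```text
loose [0.39212458 0.14911304 0.017     ] [ 0.11901791 -0.18658234  0.017     ] [[394.95703348 237.72966185]]
[0.38928897 0.15124482 0.017     ]
[0.34924446 0.29953045 0.1343    ]
[[1,-2.9,0.3,0,0,-2.6],[1.1,-2.8,0.2,0,0,-2.6],[1.2,-2.7,0.3,0,0.1,-2.6],[1.4,-2.7,0.2,0,0,-2.6],[1.4,-2.6,0.3,0,0,-2.6]]
[[1.6,-2.6,0.2,0,0,-2.6],[1.7,-2.5,0.3,0,0,-2.5],[1.9,-2.4,0.2,0,0,-2.6],[0.1,-0.4,2,0,0,0],[0.1,-0.4,2,0,0,0]]
[[0.1,-0.4,2,0,0,0],[0.1,-0.3,2,0,0,0],[0.1,-0.4,2,0,0,0]]
```

>>> {"api": "servo_tool", "payload": {"rows": [[[1,-2.9,0.3,0,0,-2.6],[1.1,-2.8,0.2,0,0,-2.6],[1.2,-2.7,0.3,0,0,-2.6],[1.4,-2.7,0.2,0,0,-2.6],[1.4,-2.6,0.3,0,0,-2.6]]]}}

```text
clock: 22.3
position: [0.4516, 0.2624, 0.2417]
tool_rot: [3.141, 0.002, 1.707]
force: [0.1, 0.4, -1.7]
grip_width: 0.0169
```

>>> {"api": "servo_tool", "payload": {"rows": [[[1.6,-2.6,0.2,0,0,-2.6],[1.7,-2.5,0.3,0,0,-2.5],[1.9,-2.4,0.2,0,0,-2.6],[0.1,-0.4,2,0,0,0],[0.1,-0.4,2,0,0,0]]]}}

```text
clock: 22.92
position: [0.3609, 0.2998, 0.1944]
tool_rot: [3.141, 0.001, 1.841]
force: [0.6, 0.5, -1.4]
grip_width: 0.0171
```

>>> {"api": "servo_tool", "payload": {"rows": [[[0.1,-0.4,2,0,0,0],[0.1,-0.3,2,0,0,0],[0.1,-0.4,2,0,0,0],[0,0,0,0,0,0]]]}}

```text
clock: 23.42
position: [0.3491, 0.299, 0.1339]
tool_rot: [-3.14, 0.003, 1.841]
force: [0.4, -0.4, -0.2]
grip_width: 0.0167
```

Run:
```python
from h import *
s=bot.grab_frame("scene"); t=bot.grab_frame("top");p,R,o=cur()
F=np.array([.3907,.1502,-1.3])
print(lipat(p,R,F),o["qpos"].round(2))
crop(s,330,160,480,300,4,"pics/s17.png")
crop(t,150,200,310,320,4,"pics/t17.png")
```

```text
lip(mm) [-74.9   0.6  60.9] pitch -0.1 yaw -0.1 roll -0.0 [-0.96  0.42  0.16  2.11 -0.11  0.62 -0.46]
```

View pics/s17.png

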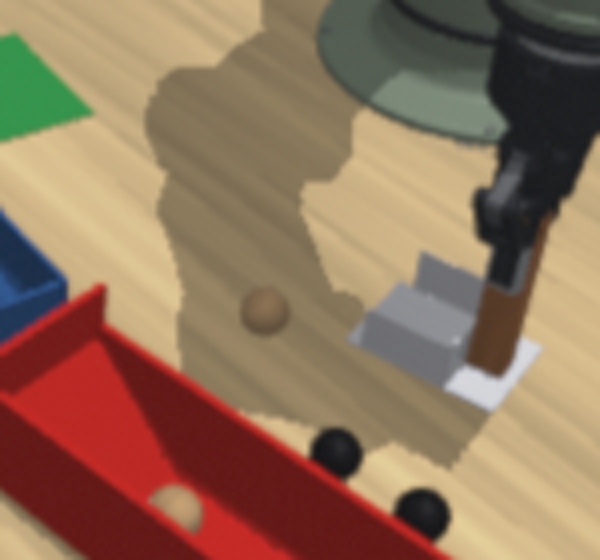

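View pics/t17.png

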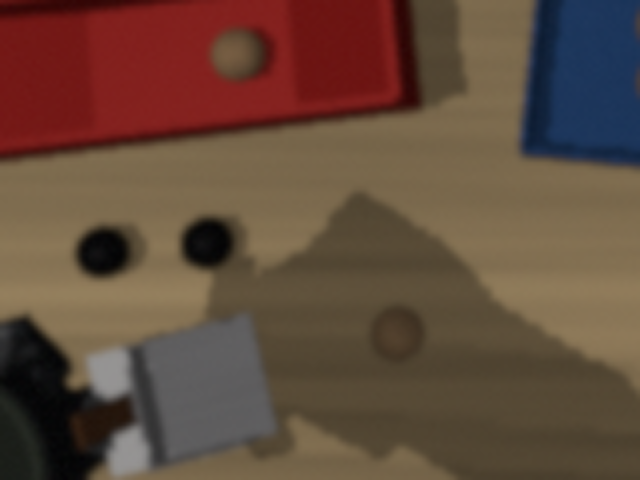

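Run:
```python
from h import *
p,R,o=cur()
F=np.array([.3907,.1502,-1.3])
p,R=rows(p,R,[(*S(-.08,.0015,1,0,F),5)],2,1)
W=[(*S(.12,.0015,1,0,F),4),(*S(.165,.018,-8,0,F),1),(*S(.2,.036,-17,0,F),1),(*S(.23,.055,-26,0,F),1),(*S(.25,.07,-32,0,F),1),(*S(.26,.08,-38,0,F),1)]
p,R=rows(p,R,W,2,1); print(p,lipat(p,R,F))
```

```text
[[0.07,-0.01,1.16,0,0.2,0],[0.08,-0.02,1.16,0,0.2,0],[0.06,-0.01,1.16,0,0.3,0],[0.06,-0.02,1.16,0,0.2,0],[0.06,-0.01,1.15,0,0.2,-0.1]]
[[-5,0,-0.09,0,0,0],[-5,-0.01,-0.08,0,0,0],[-5,0,-0.09,0,0,0],[-5,-0.01,-0.09,0,0,0],[-3.4,0,-0.38,0,-9,0]]
[[-2.66,0,0.04,0,-9,0],[-2.36,0,0.41,0,-9,0],[-1.72,-0.01,0.4,0,-6,0],[-0.65,0,0.56,0,-6,0]]
[0.43112164 0.00445243 0.08930524] lip(mm) [260.   0.  80.] pitch -38.0 yaw 0.0 roll -0.0
```

>>> {"api": "servo_tool", "payload": {"rows": [[[0.07,0,1.16,0,0.2,0],[0.07,0,1.16,0,0.2,0],[0.07,0,1.16,0,0.2,0],[0.07,0,1.16,0,0.2,0],[0.06,0,1.15,0,0.2,0]]]}}

```text
clock: 24.15
position: [0.3483, 0.3036, 0.0757]
tool_rot: [-3.141, -0.016, 1.841]
force: [1.6, -0.4, -2.2]
grip_width: 0.0164
```

Run:
```python
from h import *
p,R,o=cur(); F=np.array([.3907,.1502,-1.3]); print(lipat(p,R,F),o["force"])
```

```text
lip(mm) [-80.3   0.1   0.1] pitch 0.9 yaw -0.0 roll -0.0 [ 1.56965776 -0.43566607 -2.21883147]
```

>>> {"api": "servo_tool", "payload": {"rows": [[[-5,0,-0.12,0,0,0],[-5,0,-0.1,0,0,0],[-5,0,-0.09,0,0,0],[-5,0,-0.09,0,0,0],[-3.4,0,-0.38,0,-9,0]]]}}

```text
clock: 24.78
position: [0.4107, 0.0715, 0.079]
tool_rot: [-3.138, 0.118, 1.818]
force: [-0.0, 1.3, -3.3]
grip_width: 0.0171
```

>>> {"api": "servo_tool", "payload": {"rows": [[[-2.66,0,0.04,0,-9,0],[-2.36,0,0.4,0,-9,0],[-1.72,0,0.4,0,-6,0],[-0.65,0,0.56,0,-6,0],[0,0,0,0,0,0]]]}}

```text
clock: 25.4
position: [0.4272, 0.0147, 0.0824]
tool_rot: [-3.132, 0.613, 1.85]
force: [-0.8, -0.6, -2.1]
grip_width: 0.0172
```

Run:
```python
from h import *
s=bot.grab_frame("scene"); t=bot.grab_frame("top");p,R,o=cur()
F=np.array([.3907,.1502,-1.3])
print(lipat(p,R,F),o["force"])
cv2.imwrite("pics/m18.png",np.hstack([cv2.resize(s["image"][120:320,250:450,::-1],None,fx=2,fy=2),cv2.resize(t["image"][180:380,200:400,::-1],None,fx=2,fy=2)]))
```

```text
lip(mm) [249.2  -1.4  67.9] pitch -34.9 yaw 0.2 roll -0.4 [ 0.24689037  0.10266832 -1.93428712]
```

View pics/m18.png

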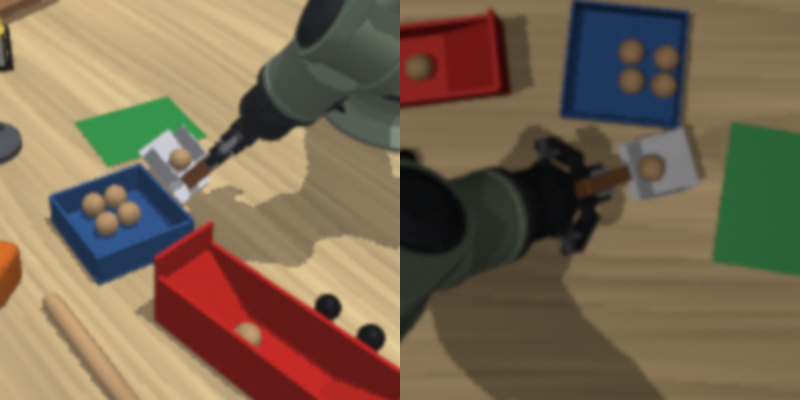

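Run:
```python
from h import *
p,R,o=cur()
W=[(p+[0,0,.1],R,4),(*S(-.06,.17,-37,0,TRAY),7),(*S(-.035,.10,-28,0,TRAY),4),(*S(-.03,.065,-6,0,TRAY),4),(*S(-.03,.06,16,0,TRAY),8)]
e=rows(p,R,W,1,1); print(lipat(*e,TRAY))
```

```text
[[-1.4,0,-2.1,0,0,0],[-1.5,0,-2,0,0,0],[-1.4,0,-2.1,0,0,0],[-1.4,-0.1,-2,0,0,0],[1.2,2.7,-0.8,1.7,-0.3,2.4]]
[[1.3,2.7,-0.9,1.7,-0.3,2.5],[1.3,2.6,-1,1.7,-0.3,2.4],[1.5,2.5,-1,1.7,-0.3,2.4],[1.6,2.4,-1.2,1.7,-0.2,2.4],[1.7,2.3,-1.2,1.7,-0.3,2.4]]
[[1.8,2.2,-1.3,1.7,-0.3,2.5],[0.2,0,1.5,0,2.2,0],[0.2,0,1.5,0,2.3,0],[0.1,0,1.5,0,2.2,0],[0.1,0,1.5,0,2.3,0]]
[[-0.5,0,0.2,0,5.5,0],[-0.6,0,0.2,0,5.5,0],[-0.6,0,0.1,0,5.5,0],[-0.6,0,0,0,5.5,0],[-0.4,0,-0.2,0,2.7,0]]
[[-0.4,0,-0.3,0,2.8,0],[-0.4,0,-0.3,0,2.7,0],[-0.4,0,-0.3,0,2.8,0],[-0.3,0,-0.3,0,2.7,0],[-0.4,0,-0.3,0,2.8,0]]
[[-0.3,0,-0.4,0,2.7,0],[-0.3,0,-0.3,0,2.8,0]]
lip(mm) [-30.1   0.2  59.6] pitch 16.0 yaw -0.0 roll -0.0
```

>>> {"api": "servo_tool", "payload": {"rows": [[[-1.6,0,-2.4,0,0,0],[-1.7,0,-2.4,0,0,0],[-1.7,0,-2.4,0,0,0],[-1.6,0,-2.4,0,0,0],[1.2,2.7,-0.8,1.7,-0.3,2.4]]]}}

```text
clock: 26.12
position: [0.4494, 0.0352, 0.2012]
tool_rot: [-3.137, 0.61, 1.788]
force: [0.5, 0.7, -1.7]
grip_width: 0.0168
```

>>> {"api": "servo_tool", "payload": {"rows": [[[1.3,2.7,-0.9,1.7,-0.3,2.5],[1.3,2.6,-1,1.7,-0.3,2.4],[1.5,2.5,-1,1.7,-0.3,2.4],[1.6,2.4,-1.2,1.7,-0.2,2.4],[1.7,2.3,-1.2,1.7,-0.3,2.4]]]}}

```text
clock: 26.75
position: [0.5649, 0.1408, 0.1989]
tool_rot: [-3.139, 0.638, 1.529]
force: [-0.4, 0.4, -1.1]
grip_width: 0.0168
```

>>> {"api": "servo_tool", "payload": {"rows": [[[1.8,2.2,-1.3,1.7,-0.3,2.5],[0,0,0,0,0,0]]]}}

```text
clock: 27.0
position: [0.5884, 0.1622, 0.1978]
tool_rot: [3.141, 0.644, 1.476]
force: [0.4, -0.9, -1.3]
grip_width: 0.0168
```

Run:
```python
from h import *
p,R,o=cur()
print(lipat(p,R,TRAY))
W=[(*S(-.035,.10,-28,0,TRAY),4),(*S(-.03,.065,-6,0,TRAY),4),(*S(-.03,.06,16,0,TRAY),8)]
e=rows(p,R,W,1,1); print(lipat(*e,TRAY))
s=bot.grab_frame("scene"); t=bot.grab_frame("top")
cv2.imwrite("pics/m19.png",np.hstack([cv2.resize(s["image"][120:320,250:450,::-1],None,fx=2,fy=2),cv2.resize(t["image"][150:350,200:400,::-1],None,fx=2,fy=2)]))
```

```text
lip(mm) [-61.2   2.5 186.4] pitch -36.9 yaw -0.2 roll 0.0
[[0.5,-0.1,1.8,0,2.2,0],[0.4,0,1.9,0,2.2,-0.1],[0.3,-0.1,1.8,0,2.3,0],[0.2,-0.1,1.9,0,2.2,-0.1],[-0.5,0,0.2,0,5.5,0]]
[[-0.6,0,0.2,0,5.5,0],[-0.6,0,0.1,0,5.5,0],[-0.5,0,0.1,-0.1,5.5,0],[-0.4,0,-0.2,0,2.7,0],[-0.4,0,-0.3,0,2.8,0]]
[[-0.4,0,-0.3,0,2.7,0],[-0.4,0,-0.3,0,2.8,0],[-0.4,0,-0.3,0,2.7,0],[-0.3,0,-0.4,0,2.8,0],[-0.3,0,-0.3,0,2.7,0]]
[[-0.3,0,-0.4,0,2.8,0]]
lip(mm) [-30.5  -0.1  60. ] pitch 16.0 yaw 0.0 roll 0.0
```

View pics/m19.png

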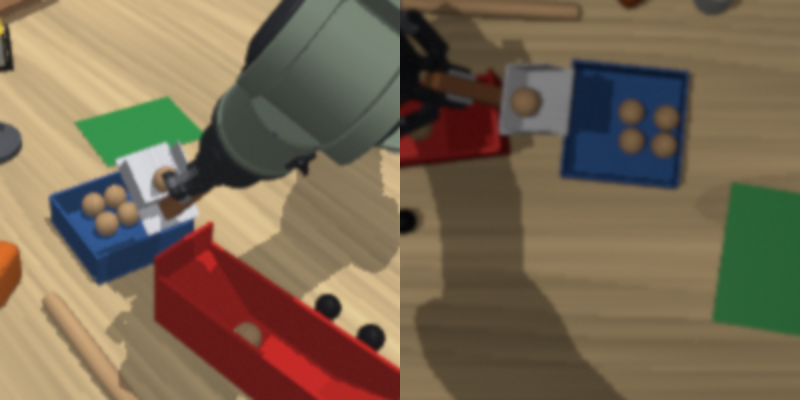

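>>> {"api": "servo_tool", "payload": {"rows": [[[0.5,-0.1,1.8,0,2.2,0],[0.4,0,1.9,0,2.2,0],[0.3,-0.1,1.8,0,2.3,0],[0.2,-0.1,1.9,0,2.2,0],[-0.5,0,0.2,0,5.5,0]]]}}

```text
clock: 27.72
position: [0.5793, 0.1279, 0.1281]
tool_rot: [-3.14, 0.393, 1.48]
force: [0.7, -0.3, -1.4]
grip_width: 0.017
```

>>> {"api": "servo_tool", "payload": {"rows": [[[-0.6,0,0.2,0,5.5,0],[-0.6,0,0.1,0,5.5,0],[-0.5,0,0.1,0,5.5,0],[-0.4,0,-0.2,0,2.7,0],[-0.4,0,-0.3,0,2.8,0]]]}}

```text
clock: 28.35
position: [0.5778, 0.102, 0.1372]
tool_rot: [3.14, 0.009, 1.478]
force: [-0.7, -1.0, -2.6]
grip_width: 0.0165
```

>>> {"api": "servo_tool", "payload": {"rows": [[[-0.4,0,-0.3,0,2.7,0],[-0.4,0,-0.3,0,2.8,0],[-0.4,0,-0.3,0,2.7,0],[-0.3,0,-0.4,0,2.8,0],[-0.3,0,-0.3,0,2.7,0]]]}}

```text
clock: 28.98
position: [0.576, 0.0829, 0.1518]
tool_rot: [3.139, -0.229, 1.479]
force: [-0.5, 1.0, -1.4]
grip_width: 0.0168
```

>>> {"api": "servo_tool", "payload": {"rows": [[[-0.3,0,-0.4,0,2.8,0],[0,0,0,0,0,0],[0.6,0,-1.9,0,0,0],[0.6,0,-1.9,0,0,0],[0.6,0,-1.9,0,0,0]]]}}

```text
clock: 29.6
position: [0.5759, 0.0821, 0.2145]
tool_rot: [3.14, -0.275, 1.48]
force: [0.1, -0.4, -1.8]
grip_width: 0.0169
```

>>> {"api": "servo_tool", "payload": {"rows": [[[2,0,-1.9,0,0,0],[3,0,-0.5,0,0,0],[4,0,0,0,0,0],[4,0,0,0,0,0],[4,0,0,0,0,0]]]}}

```text
clock: 30.22
position: [0.5902, 0.2397, 0.2837]
tool_rot: [3.14, -0.275, 1.48]
force: [1.1, -0.6, -1.9]
grip_width: 0.0168
```

Run:
```python
from h import *
p,R,o=cur()
print(lipat(p,R),p,o["qpos"].round(2))
W=[(*S(-.1,.17,20),10),(*S(-.15,.10,20),3),(*S(-.155,.05,20),3)]
e=rows(p,R,W,1,1); print(lipat(*e))
s=bot.grab_frame("scene"); t=bot.grab_frame("top")
cv2.imwrite("pics/m20.png",np.hstack([cv2.resize(s["image"][120:320,250:450,::-1],None,fx=2,fy=2),cv2.resize(t["image"][150:350,150:350,::-1],None,fx=2,fy=2)]))
```

```text
lip(mm) [109.5   9.2 190.5] pitch 15.8 yaw -12.4 roll 0.1 [0.59015563 0.23966088 0.28374952] [-0.52  0.45  0.25  1.63 -0.43  1.   -0.18]
[[1.8,-0.6,0.7,0.4,0.4,-1.2],[1.9,-0.7,0.7,0.4,0.4,-1.2],[1.8,-0.5,0.7,0.4,0.5,-1.2],[1.8,-0.5,0.8,0.4,0.4,-1.1],[1.9,-0.5,0.7,0.4,0.4,-1.2]]
[[1.9,-0.4,0.8,0.4,0.4,-1.2],[1.8,-0.4,0.8,0.4,0.4,-1.2],[1.9,-0.4,0.8,0.3,0.5,-1.2],[1.8,-0.3,0.8,0.4,0.4,-1.2],[1.9,-0.2,0.8,0.4,0.4,-1.1]]
[[0.8,0,2.8,0,0,0],[0.7,0,2.7,0,0,0],[0.8,0,2.8,0,0,0],[-0.4,0,1.6,0,0,0],[-0.4,0,1.7,0,0,0]]
[[-0.4,0,1.6,0,0,0]]
lip(mm) [-155.3    0.3   50.1] pitch 20.0 yaw -0.0 roll 0.0
```

View pics/m20.png

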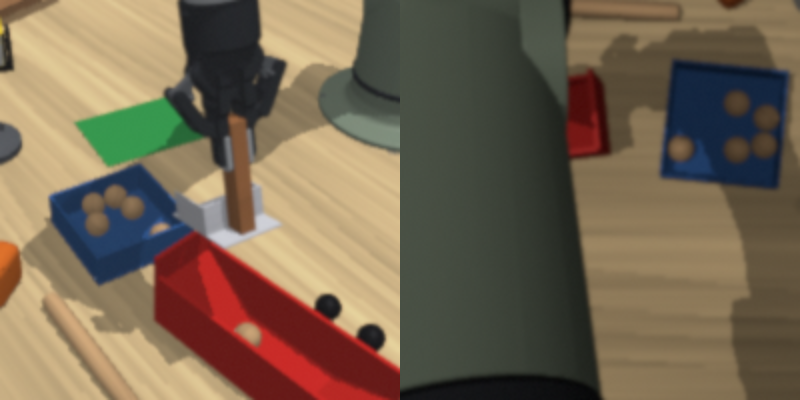

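>>> {"api": "servo_tool", "payload": {"rows": [[[1.8,-0.6,0.7,0.4,0.4,-1.2],[1.9,-0.7,0.7,0.4,0.4,-1.2],[1.8,-0.5,0.7,0.4,0.5,-1.2],[1.8,-0.5,0.8,0.4,0.4,-1.1],[1.9,-0.5,0.7,0.4,0.4,-1.2]]]}}

```text
clock: 30.95
position: [0.5672, 0.3392, 0.2746]
tool_rot: [-3.139, -0.313, 1.588]
force: [-0.2, 0.5, -1.1]
grip_width: 0.0168
```

>>> {"api": "servo_tool", "payload": {"rows": [[[1.9,-0.4,0.8,0.4,0.4,-1.2],[1.8,-0.4,0.8,0.4,0.4,-1.2],[1.9,-0.4,0.8,0.3,0.5,-1.2],[1.8,-0.3,0.8,0.4,0.4,-1.2],[1.9,-0.2,0.8,0.4,0.4,-1.1]]]}}

```text
clock: 31.58
position: [0.5442, 0.439, 0.2669]
tool_rot: [-3.141, -0.35, 1.697]
force: [-0.4, -0.2, -1.8]
grip_width: 0.0171
```

>>> {"api": "servo_tool", "payload": {"rows": [[[0.8,0,2.8,0,0,0],[0.7,0,2.7,0,0,0],[0.8,0,2.8,0,0,0],[0,0,0,0,0,0]]]}}

```text
clock: 32.08
position: [0.5366, 0.4887, 0.1948]
tool_rot: [-3.138, -0.349, 1.697]
force: [0.6, -0.2, -0.4]
grip_width: 0.0167
```

Run:
```python
from h import *
t=bot.grab_frame("top")
p,R,o=cur()
print(lipat(p,R),p)
W=[(*S(-.155,.05,20),3),(*S(-.082,.020,20),4),(*S(-.072,.0125,20),2),(*S(-.065,.0105,20),1),(*S(-.03,.0105,14.5),4),(*S(0,.0105,9),3),(*S(.035,.0105,3.5),4),(*S(.057,.0105,2),3)]
e=rows(p,R,W,2,1); print(lipat(*e))
crop(t,120,170,270,280,5,"pics/t21.png")
```

```text
lip(mm) [-148.9    0.3   99.1] pitch 20.0 yaw -0.0 roll -0.1 [0.53777786 0.4877857  0.19631807]
[[-0.37,-0.01,1.61,0,0,0],[-0.37,-0.01,1.61,0,0,0],[-0.37,-0.01,1.6,-0.1,0,0],[-1.97,0,0.08,0,0,0],[-1.97,0,0.08,0,0,0]]
[[-1.98,0,0.08,0,0,0],[-1.97,0,0.09,0,0,0],[-0.6,0,0.18,0,0,0],[-0.59,0,0.18,0,0,0],[-0.73,0,-0.05,0,0,0]]
[[-0.65,0,-0.1,0,-1.4,0],[-0.66,0,-0.08,0,-1.4,0],[-0.66,0,-0.07,0,-1.3,0],[-0.66,0,-0.05,0,-1.4,0],[-0.74,0,0.02,0,-1.8,0]]
[[-0.74,0,0.03,0,-1.9,0],[-0.74,0,0.07,0,-1.8,0],[-0.7,0,0.06,0,-1.4,0],[-0.69,0,0.08,0,-1.4,0],[-0.69,0,0.1,0,-1.3,0]]
[[-0.69,0.01,0.11,0,-1.4,0],[-0.67,0,0.03,0,-0.5,0],[-0.67,0,0.03,0,-0.5,0],[-0.66,0,0.04,0,-0.5,0]]
lip(mm) [56.9 -0.  10.4] pitch 2.0 yaw -0.0 roll 0.0
```

View pics/t21.png

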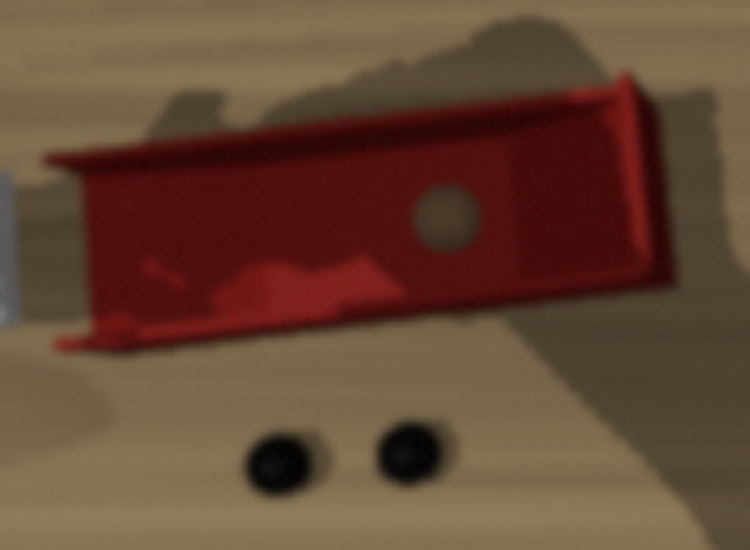

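>>> {"api": "servo_tool", "payload": {"rows": [[[-0.37,0,1.6,0,0,0],[-0.37,0,1.6,0,0,0],[-0.37,0,1.6,0,0,0],[-1.97,0,0.08,0,0,0],[-1.97,0,0.08,0,0,0]]]}}

```text
clock: 32.75
position: [0.5423, 0.4556, 0.1322]
tool_rot: [-3.141, -0.349, 1.695]
force: [0.7, -0.1, -1.6]
grip_width: 0.0173
```

>>> {"api": "servo_tool", "payload": {"rows": [[[-1.97,0,0.08,0,0,0],[-1.97,0,0.08,0,0,0],[-0.6,0,0.18,0,0,0],[-0.6,0,0.18,0,0,0],[-0.73,0,-0.05,0,0,0]]]}}

```text
clock: 33.38
position: [0.5484, 0.4044, 0.1083]
tool_rot: [-3.141, -0.35, 1.696]
force: [-0.3, 0.4, -1.7]
grip_width: 0.0167
```

```bash
python3 st.py
```

```text
lip(mm) [-65.    0.4  11.1] pitch 20.1 yaw -0.0 roll -0.0 [-0.3  0.4 -1.7] [-0.51 -0.07  0.03] 0.0167 33.375
```

>>> {"api": "servo_tool", "payload": {"rows": [[[-0.65,0,-0.1,0,-1.4,0],[-0.66,0,-0.08,0,-1.4,0],[-0.66,0,-0.07,0,-1.4,0],[-0.66,0,-0.05,0,-1.4,0],[-0.74,0,0.02,0,-1.8,0]]]}}

```text
clock: 34.0
position: [0.5528, 0.3708, 0.1011]
tool_rot: [-3.141, -0.219, 1.695]
force: [0.7, 0.5, -1.4]
grip_width: 0.0169
```

>>> {"api": "servo_tool", "payload": {"rows": [[[-0.74,0,0.04,0,-1.8,0],[-0.74,0,0.07,0,-1.8,0],[-0.7,0,0.06,0,-1.4,0],[-0.7,0,0.08,0,-1.4,0],[-0.7,0,0.1,0,-1.4,0]]]}}

```text
clock: 34.62
position: [0.5571, 0.3362, 0.0918]
tool_rot: [-3.141, -0.083, 1.695]
force: [-0.1, -0.5, -1.4]
grip_width: 0.017
```

>>> {"api": "servo_tool", "payload": {"rows": [[[-0.7,0,0.11,0,-1.4,0],[-0.67,0,0.03,0,-0.5,0],[-0.67,0,0.03,0,-0.5,0],[-0.67,0,0.04,0,-0.5,0],[0,0,0,0,0,0]]]}}

```text
clock: 35.25
position: [0.5606, 0.3094, 0.0882]
tool_rot: [-3.141, -0.033, 1.695]
force: [0.5, -1.1, -1.8]
grip_width: 0.0167
```

```bash
python3 st.py; python3 m.py pics/m22.png
```

```text
lip(mm) [58.6  0.5 11.3] pitch 1.9 yaw -0.1 roll -0.0 [ 0.5 -1.1 -1.8] [-0.04  0.08  0.01] 0.0167 35.25
```

View pics/m22.png

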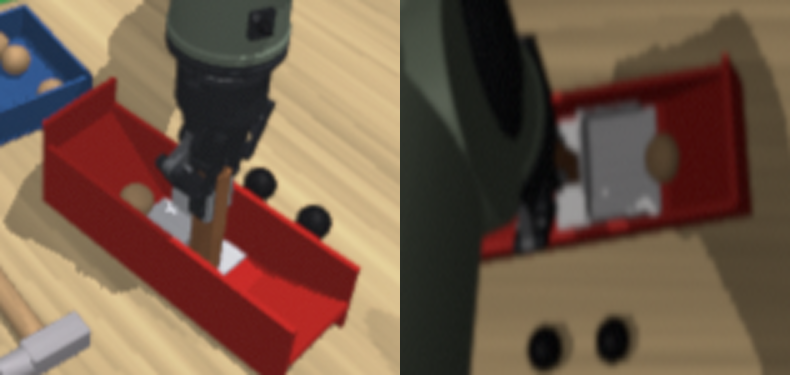

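>>> {"api": "servo_tool", "payload": {"rows": [[[-0.6,0,0.09,0,-2,0],[-0.25,0,-0.04,0,-3,0],[-0.2,0,-0.02,0,-3,0],[-0.2,0,-0.02,0,-2,0],[-0.2,0,-0.01,0,-2,0]]]}}

```text
clock: 35.98
position: [0.5622, 0.2956, 0.0886]
tool_rot: [-3.141, 0.178, 1.696]
force: [-0.1, 0.1, -1.3]
grip_width: 0.0169
```

>>> {"api": "servo_tool", "payload": {"rows": [[[-0.27,0,0.04,0,-2.5,0],[-0.27,0,0.06,0,-2.5,0],[-0.27,0,0.06,0,-2.5,0],[-0.27,0,0.08,0,-2.5,0],[0,0,0,0,0,0]]]}}

```text
clock: 36.6
position: [0.5632, 0.2853, 0.0883]
tool_rot: [-3.141, 0.352, 1.697]
force: [0.5, 0.5, -2.2]
grip_width: 0.0169
```

```bash
python3 st.py; python3 m.py pics/m23.png;python3 - <<'E'
from h import *
p,R,o=cur()
W=[(*S(.1,.05,-26),3),(*S(.09,.09,-36),4),(*S(.085,.21,-38),5),(*S(-.06,.19,-38,.015,TRAY),8)]
e=rows(p,R,W,1,1); print(lipat(*e,TRAY))
E
```

```text
lip(mm) [106.1   0.2  46.1] pitch -20.1 yaw 0.0 roll -0.0 [ 0.5  0.5 -2.2] [0.57 0.05 0.01] 0.0169 36.6
[[0.4,0,0.1,0,-2,0],[0.4,0,0.1,0,-2,0],[0.4,-0.1,0.1,0,-1.9,-0.1],[0.1,0,-0.6,0,-2.5,0],[0,0,-0.7,0,-2.5,0]]
[[0.1,0,-0.6,0,-2.5,0],[0,0,-0.7,0,-2.5,0.1],[-1.3,0,-1.9,0,-0.4,0],[-1.3,0,-2,0,-0.4,0],[-1.3,0,-1.9,0,-0.4,0]]
[[-1.3,0,-1.9,0,-0.4,0],[-1.3,0,-1.9,0,-0.4,0],[-1.4,0.3,1.4,1,0,1.2],[-1.4,0.3,1.4,0.9,0,1.2],[-1.4,0.4,1.4,1,0,1.3]]
[[-1.4,0.4,1.4,0.9,0,1.2],[-1.4,0.5,1.4,1,0,1.2],[-1.3,0.6,1.4,0.9,0,1.2],[-1.4,0.5,1.3,1,0,1.2],[-1.3,0.7,1.4,0.9,0,1.3]]
lip(mm) [-60.1  15.  189.7] pitch -38.0 yaw -0.1 roll 0.0
```

View pics/m23.png

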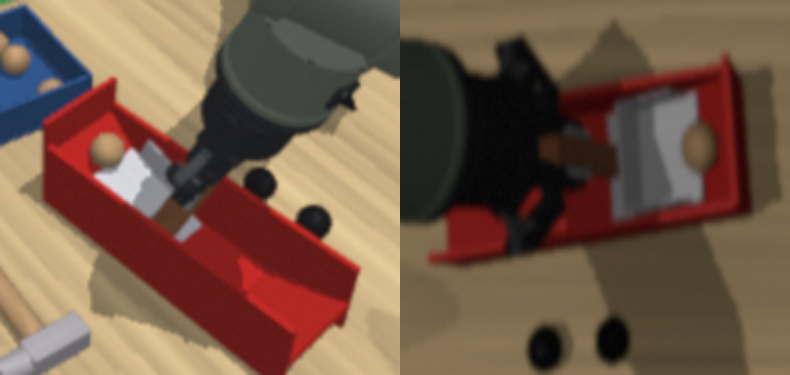

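>>> {"api": "servo_tool", "payload": {"rows": [[[-0.2,0,0.07,0,0,0],[-0.14,0,0.06,0,0,0],[0,0,0,0,0,0]]]}}

```text
clock: 37.08
position: [0.5641, 0.2808, 0.0889]
tool_rot: [-3.141, 0.35, 1.695]
force: [0.5, 0.7, -2.0]
grip_width: 0.0173
```

```bash
python3 st.py; python3 m.py pics/m24.png
```

```text
lip(mm) [110.6   0.4  46.6] pitch -20.1 yaw -0.1 roll -0.0 [ 0.5  0.7 -2. ] [0.52 0.09 0.01] 0.0173 37.075
```

View pics/m24.png

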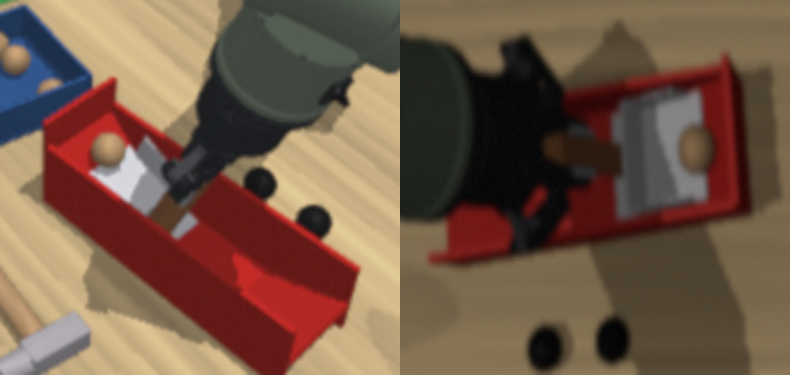

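```bash
python3 st.py; python3 m.py pics/m25.png
```

```text
lip(mm) [110.3   0.4  46.5] pitch -20.0 yaw -0.1 roll -0.0 [ 0.6  0.6 -2.6] [ 0.52  0.1  -0.04] 0.0167 37.175
```

View pics/m25.png

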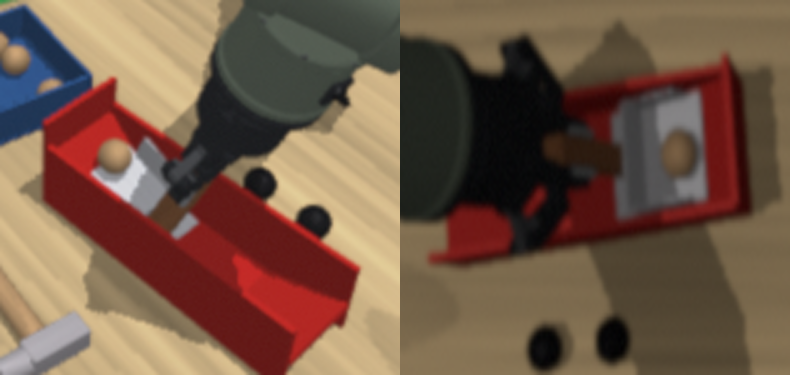

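>>> {"api": "servo_tool", "payload": {"rows": [[[0.1,0,0,0,0,0],[0.2,0,0,0,0,0],[0.4,0,0,0,-2,0],[0.4,0,0,0,-2,0],[0.4,0,0,0,-2,0]]]}}

```text
clock: 37.9
position: [0.5622, 0.2955, 0.0832]
tool_rot: [-3.141, 0.458, 1.696]
force: [-1.9, -1.2, 8.9]
grip_width: 0.017
```

>>> {"api": "servo_tool", "payload": {"rows": [[[0.1,0,-0.6,0,-2.5,0],[0,0,-0.7,0,-2.5,0],[0.1,0,-0.6,0,-2.5,0],[0,0,-0.7,0,-2.5,0],[-1.3,0,-1.9,0,-0.4,0]]]}}

```text
clock: 38.52
position: [0.5593, 0.3112, 0.1269]
tool_rot: [-3.139, 0.639, 1.699]
force: [0.1, -0.5, -1.0]
grip_width: 0.0169
```

>>> {"api": "servo_tool", "payload": {"rows": [[[-1.3,0,-2,0,-0.4,0],[-1.3,0,-1.9,0,-0.4,0],[-1.3,0,-1.9,0,-0.4,0],[-1.3,0,-1.9,0,-0.4,0],[0,0,0,0,0,0]]]}}

```text
clock: 39.15
position: [0.5605, 0.3153, 0.223]
tool_rot: [3.138, 0.662, 1.693]
force: [0.9, 0.9, -2.9]
grip_width: 0.0169
```

```bash
python3 st.py; python3 m.py pics/m26.png
python3 - <<'E'
from h import *
t=bot.grab_frame("top"); crop(t,260,160,420,320,4,"pics/t26.png")
p,R,o=cur()
W=[(*S(-.06,.19,-38,.01,TRAY),8),(*S(-.035,.10,-28,.01,TRAY),4),(*S(-.02,.067,-6,.01,TRAY),4),(*S(-.02,.067,16,.01,TRAY),8)]
e=rows(p,R,W,1,1); print(lipat(*e,TRAY))
E
```

```text
lip(mm) [ 84.    1.2 213.6] pitch -37.9 yaw -0.2 roll 0.1 [ 0.9  0.9 -2.9] [ 0.91  0.14 -0.  ] 0.0169 39.15
[[-1.4,0.2,1.4,0.9,0,1.2],[-1.4,0.3,1.4,1,0,1.2],[-1.4,0.3,1.4,0.9,0,1.3],[-1.3,0.3,1.5,1,0,1.2],[-1.4,0.5,1.4,0.9,0,1.2]]
[[-1.3,0.4,1.3,1,0.1,1.2],[-1.4,0.6,1.4,0.9,0,1.2],[-1.3,0.5,1.4,1,0,1.3],[0.5,0,1.8,0,2.5,0],[0.5,0,1.9,0,2.5,0]]
[[0.4,0,1.9,0,2.5,0],[0.2,0,1.9,0,2.5,0],[-0.8,0,0.3,0,5.5,0],[-0.8,0,0.2,0,5.5,0],[-0.8,0,0.1,0,5.5,0]]
[[-0.8,0,0.1,0,5.5,0],[-0.4,0,-0.3,0,2.7,0],[-0.4,0,-0.3,0,2.8,0],[-0.4,0,-0.4,0,2.7,0],[-0.4,0,-0.4,0,2.8,0]]
[[-0.3,0,-0.3,0,2.7,0],[-0.4,0,-0.4,0,2.8,0],[-0.3,0,-0.5,0,2.7,0],[-0.3,0,-0.4,0,2.8,0]]
lip(mm) [-19.9   9.7  67. ] pitch 16.0 yaw -0.1 roll 0.0
```

View pics/m26.png

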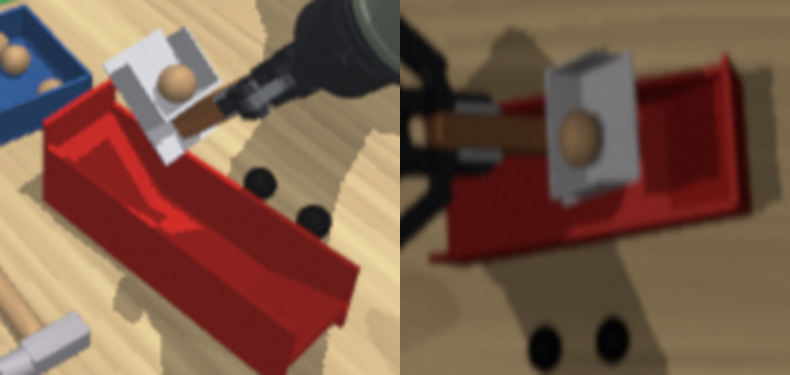

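View pics/t26.png

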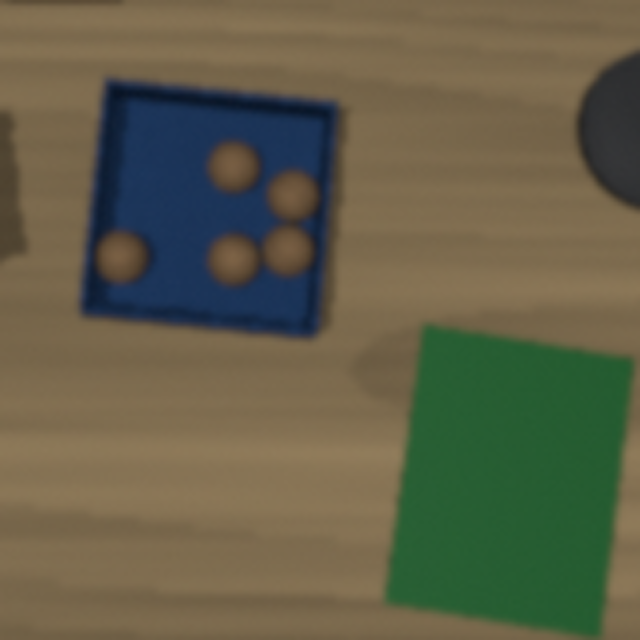

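>>> {"api": "servo_tool", "payload": {"rows": [[[-1.4,0.2,1.4,0.9,0,1.2],[-1.4,0.3,1.4,1,0,1.2],[-1.4,0.3,1.4,0.9,0,1.3],[-1.3,0.3,1.5,1,0,1.2],[-1.4,0.5,1.4,0.9,0,1.2]]]}}

```text
clock: 39.92
position: [0.583, 0.2168, 0.207]
tool_rot: [3.141, 0.664, 1.559]
force: [1.2, 0.1, -1.9]
grip_width: 0.0165
```

>>> {"api": "servo_tool", "payload": {"rows": [[[-1.3,0.4,1.3,1,0,1.2],[-1.4,0.6,1.4,0.9,0,1.2],[-1.3,0.5,1.4,1,0,1.3],[0.5,0,1.8,0,2.5,0],[0.5,0,1.9,0,2.5,0]]]}}

```text
clock: 40.55
position: [0.5946, 0.1459, 0.1634]
tool_rot: [3.14, 0.576, 1.477]
force: [-0.5, 0.4, -2.1]
grip_width: 0.0173
```

>>> {"api": "servo_tool", "payload": {"rows": [[[0.4,0,1.9,0,2.5,0],[0.2,0,1.9,0,2.5,0],[-0.8,0,0.3,0,5.5,0],[-0.8,0,0.2,0,5.5,0],[-0.8,0,0.1,0,5.5,0]]]}}

```text
clock: 41.18
position: [0.5908, 0.1066, 0.1325]
tool_rot: [3.14, 0.199, 1.478]
force: [1.2, -0.7, -1.5]
grip_width: 0.017
```

>>> {"api": "servo_tool", "payload": {"rows": [[[-0.8,0,0.1,0,5.5,0],[-0.4,0,-0.3,0,2.7,0],[-0.4,0,-0.3,0,2.8,0],[-0.4,0,-0.4,0,2.7,0],[-0.4,0,-0.4,0,2.8,0]]]}}

```text
clock: 41.8
position: [0.5886, 0.083, 0.1475]
tool_rot: [3.141, -0.087, 1.478]
force: [-0.1, -1.3, -3.0]
grip_width: 0.0169
```

>>> {"api": "servo_tool", "payload": {"rows": [[[-0.3,0,-0.3,0,2.7,0],[-0.4,0,-0.4,0,2.8,0],[-0.3,0,-0.5,0,2.7,0],[-0.3,0,-0.4,0,2.8,0],[0,0,0,0,0,0]]]}}

```text
clock: 42.42
position: [0.5872, 0.0665, 0.1611]
tool_rot: [3.141, -0.277, 1.476]
force: [0.4, -1.0, -1.0]
grip_width: 0.0164
```

Run:
```python
from h import *
p,R,o=cur()
print(lipat(p,R,TRAY),o["force"])
s=bot.grab_frame("scene"); crop(s,250,120,450,320,3,"pics/s27.png")
```

```text
lip(mm) [-17.8  10.1  67.8] pitch 15.9 yaw -0.2 roll 0.0 [ 0.35746653 -1.03742644 -1.0491804 ]
```

View pics/s27.png

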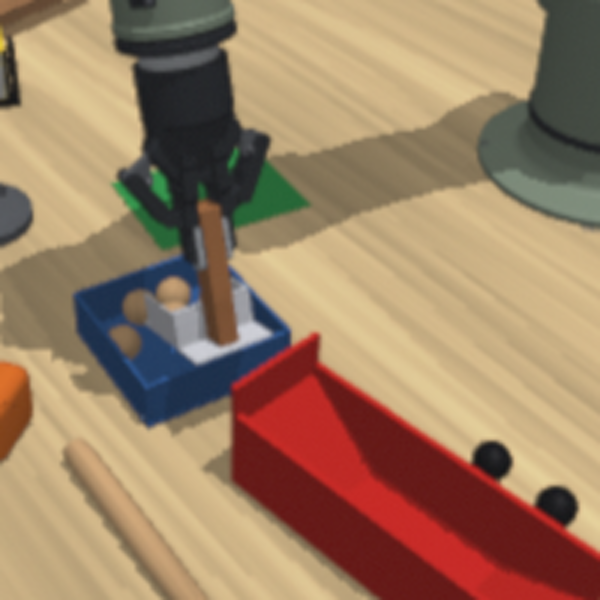

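>>> {"api": "servo_tool", "payload": {"rows": [[[0,0,0,0,4,0],[0.7,0,-1.9,0,0,0],[0.7,0,-1.9,0,0,0],[0.7,0,-1.9,0,0,0],[0.7,0,-1.9,0,0,0]]]}}

```text
clock: 43.1
position: [0.587, 0.0697, 0.2425]
tool_rot: [3.141, -0.347, 1.48]
force: [0.6, -0.6, -1.9]
grip_width: 0.017
```

Run:
```python
from h import *
p,R,o=cur(); print(p,o["qpos"].round(2))
Q=tool(-1.662+np.pi)
e=rows(p,R,[((.403,-.173,.26),Q,9),((.403,-.173,.12),Q,4)],1,1)
s=bot.grab_frame("scene"); crop(s,250,120,450,320,3,"pics/s28.png")
```

```text
[0.58697537 0.06966438 0.2425498 ] [-0.18  0.46  0.2   1.74 -0.53  0.98  0.22]
[[-2.6,-1.8,-1.2,0,-2.2,0],[-2.7,-1.8,-1,0,-2.2,0],[-2.7,-1.8,-1,0,-2.2,0],[-2.8,-1.8,-0.8,0,-2.2,0],[-2.8,-1.8,-0.8,0,-2.2,0]]
[[-2.8,-1.7,-0.6,0,-2.2,0],[-2.8,-1.8,-0.5,0,-2.2,0],[-2.8,-1.8,-0.4,0,-2.3,0],[-2.9,-1.8,-0.3,0,-2.2,0],[0,0,3.5,0,0,0]]
[[0,0,3.5,0,0,0],[0,0,3.5,0,0,0],[0,0,3.5,0,0,0]]
```

View pics/s28.png

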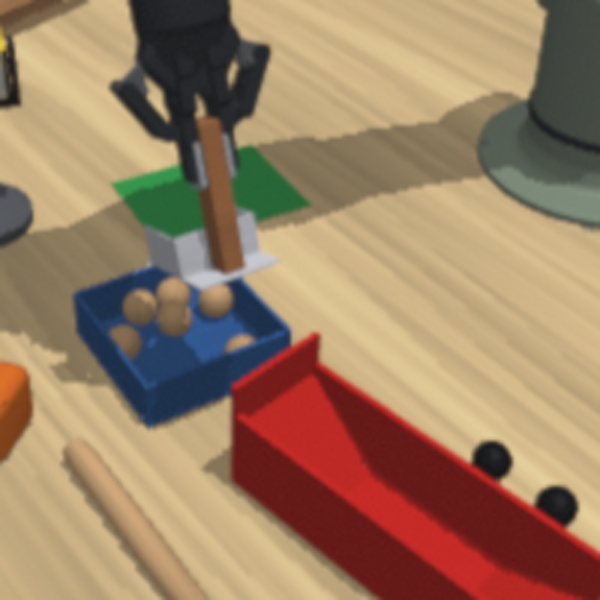

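>>> {"api": "servo_tool", "payload": {"rows": [[[-2.6,-1.8,-1.2,0,-2.2,0],[-2.7,-1.8,-1,0,-2.2,0],[-2.7,-1.8,-1,0,-2.2,0],[-2.8,-1.8,-0.8,0,-2.2,0],[-2.8,-1.8,-0.8,0,-2.2,0]]]}}

```text
clock: 43.78
position: [0.4836, -0.0666, 0.2516]
tool_rot: [3.141, -0.154, 1.48]
force: [0.4, -0.1, -2.1]
grip_width: 0.0171
```

>>> {"api": "servo_tool", "payload": {"rows": [[[-2.8,-1.7,-0.6,0,-2.2,0],[-2.8,-1.8,-0.5,0,-2.2,0],[-2.8,-1.8,-0.4,0,-2.3,0],[-2.9,-1.8,-0.3,0,-2.2,0],[0,0,3.5,0,0,0]]]}}

```text
clock: 44.4
position: [0.4035, -0.1746, 0.2249]
tool_rot: [3.137, 0.001, 1.478]
force: [0.2, 0.5, -2.4]
grip_width: 0.0169
```

>>> {"api": "servo_tool", "payload": {"rows": [[[0,0,3.5,0,0,0],[0,0,3.5,0,0,0],[0,0,3.5,0,0,0],[0,0,0,0,0,0]]]}}

```text
clock: 44.9
position: [0.4021, -0.1729, 0.1173]
tool_rot: [-3.138, -0.0, 1.48]
force: [-0.0, -0.2, -1.9]
grip_width: 0.0169
```

Run:
```python
from h import *
p,R,o=cur(); M=[.4001,-.2032,-1.662]; print(p,o["tool_rot"],lipat(p,R,M),o["force"])
s=bot.grab_frame("scene"); t=bot.grab_frame("top"); crop(s,250,100,400,270,3.5,"pics/s29.png");crop(t,270,160,430,340,3.3,"pics/t29.png")
```

```text
[ 0.40211098 -0.17286248  0.11728002] [-3.13820227e+00 -4.75360111e-04  1.47959969e+00] lip(mm) [49.6 -1.  42.9] pitch 0.0 yaw 0.0 roll -0.2 [-0.04284355 -0.19167077 -1.86159193]
```

View pics/s29.png

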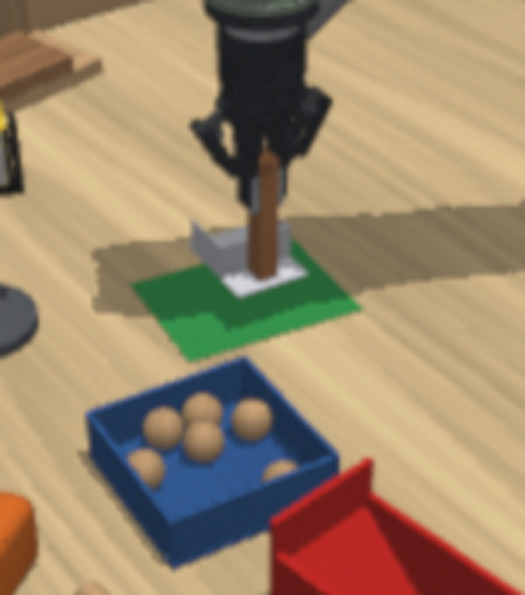

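View pics/t29.png

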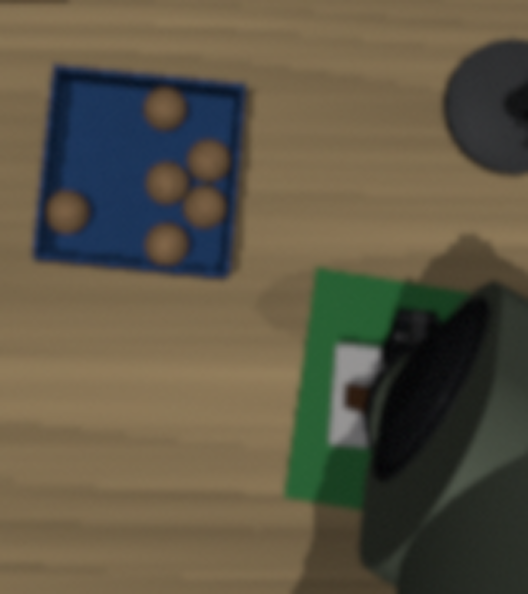

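>>> {"api": "servo_tool", "payload": {"rows": [[[0,0,1.5,0,0,0],[0,0,1.5,0,0,0],[0,0,0.8,0,0,0],[0,0,0.3,0,0,0],[0,0,0,0,0,0]]]}}

```text
clock: 45.62
position: [0.4035, -0.1734, 0.0783]
tool_rot: [3.14, -0.001, 1.479]
force: [-0.8, 0.1, -0.8]
grip_width: 0.0171
```

>>> {"api": "servo_tool", "payload": {"rows": [[[0,0,0.1,0,0,0],[0,0,0.1,0,0,0],[0,0,0,0,0,0]]]}}

```text
clock: 46.0
position: [0.4032, -0.1734, 0.0759]
tool_rot: [3.141, -0.001, 1.479]
force: [-0.2, -0.6, -2.4]
grip_width: 0.0168
```

>>> {"api": "servo_tool", "payload": {"rows": [[[0,0,0.1,0,0,0],[0,0,0.05,0,0,0],[0,0,0,0,0,0]]]}}

```text
clock: 46.38
position: [0.4033, -0.1734, 0.0744]
tool_rot: [3.141, -0.001, 1.479]
force: [-0.5, 0.1, 2.9]
grip_width: 0.0171
```

>>> {"api": "servo_tool", "payload": {"rows": [[[0,0,0,0,0,0],[0,0,0,0,0,0],[0,0,0,0,0,0],[0,0,0,0,0,0]]], "grip": 0.4}}

```text
clock: 46.88
position: [0.4033, -0.1734, 0.0743]
tool_rot: [3.141, -0.001, 1.479]
force: [-0.5, 0.5, 0.1]
grip_width: 0.0597
```

>>> {"api": "servo_tool", "payload": {"rows": [[[0,0,-2,0,0,0],[0,0,-5,0,0,0],[0,0,-5,0,0,0],[0,0,-5,0,0,0],[0,0,-5,0,0,0]]]}}

```text
clock: 47.5
position: [0.4027, -0.1734, 0.2961]
tool_rot: [3.141, -0.001, 1.479]
force: [0.0, 0.1, -0.1]
grip_width: 0.0596
```

Run:
```python
from h import *
p,R,o=cur(); print(p,o["tool_rot"],o["grip_width"],o["qpos"].round(2))
s=bot.grab_frame("scene"); t=bot.grab_frame("top"); crop(s,200,80,360,250,3.5,"pics/s30.png");crop(t,270,130,490,340,2.8,"pics/t30.png")
```

```text
[ 0.40272412 -0.17344224  0.29610048] [ 3.14066343e+00 -6.64591439e-04  1.47893821e+00] 0.05964271781258714 [-0.14  0.15  0.47  2.   -0.08  1.01  0.27]
```

View pics/s30.png

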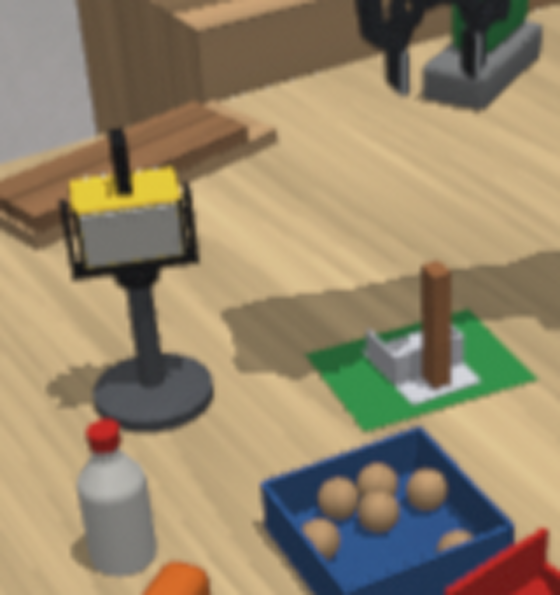

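View pics/t30.png

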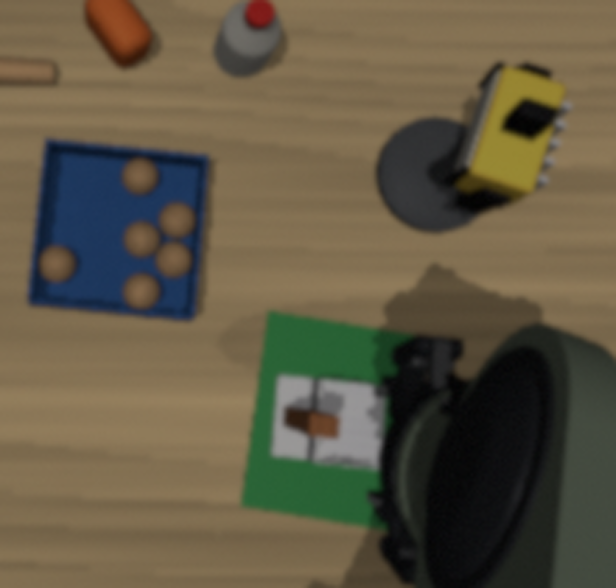

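```bash
cat > lamp.py <<'E'
from h import *
import sys
L=[float(v) for v in sys.argv[2:6]]
s=bot.grab_frame("scene"); t=bot.grab_frame("top")
def P(X): return Rz(L[2])@Ry(L[3])@np.array(X)+[L[0],L[1],.19]
out=[]
for f,(x0,y0,x1,y1) in ((s,(200,105,280,215)),(t,(395,140,485,220))):
    k=4.8; im=cv2.resize(np.ascontiguousarray(f["image"][y0:y1,x0:x1,::-1]),None,fx=k,fy=k,interpolation=2)
    q=lambda X: tuple(int(v) for v in (proj(f,P(X))[0]-[x0,y0]+.5)*k)
    c=[q((a,b,.03)) for a,b in((.025,.045),(.025,-.045),(-.025,-.045),(-.025,.045))]
    for i in range(4): cv2.line(im,c[i],c[(i+1)%4],(255,0,255),1)
    c=[q((a,b,.081)) for a,b in((.013,.007),(.013,-.007),(-.013,-.007),(-.013,.007))]
    for i in range(4): cv2.line(im,c[i],c[(i+1)%4],(0,255,0),1)
    # foot circle
    pts=[tuple((proj(f,[L[0]+.055*np.cos(a),L[1]+.055*np.sin(a),.0])[0]-[x0,y0]+.5)*k) for a in np.linspace(0,6.3,40)]
    cv2.polylines(im,[np.array(pts,int)],False,(0,255,255),1)
    out.append(im)
h=max(o.shape[0] for o in out); out=[cv2.copyMakeBorder(o,0,h-o.shape[0],0,0,0) for o in out]
im=np.hstack(out); im=cv2.resize(im,None,fx=min(1,800/im.shape[1]),fy=min(1,800/im.shape[1])); cv2.imwrite(sys.argv[1],im)
E
python3 lamp.py pics/l31.png .6275 -.3030 1.214 .128
```

```text
(no output)
```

View pics/l31.png

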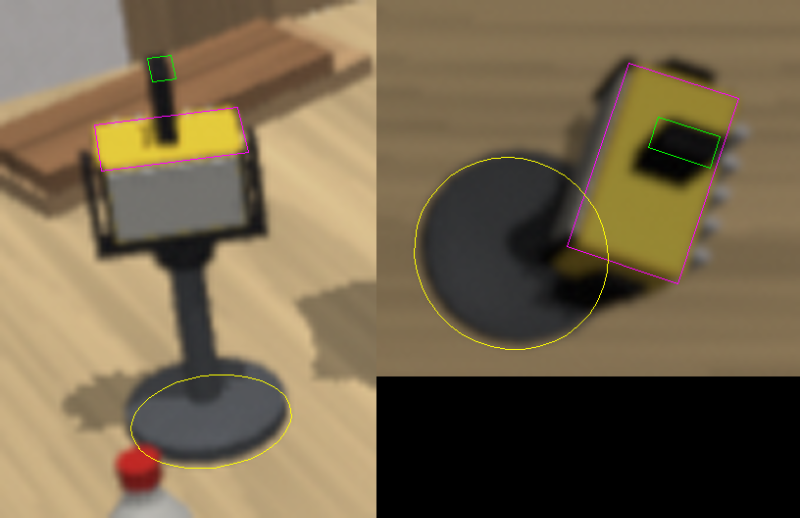

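```bash
cat >> h.py <<'E'
LP=np.array([.6275,-.3030,.19])
def G(head,tilt,d):
    up=Rz(head)@np.array([np.sin(tilt),0,np.cos(tilt)]); return LP+d*up, tool(head,-tilt)
E
python3 - <<'E'
from h import *
p,R,o=cur()
h0,t0=1.214,.128
W=[(p+[0,0,.06],R,2),(*G(h0,t0,.14),8),(*G(h0,t0,.048),5)]
e=rows(p,R,W,2,1); print(e[0])
E
```

```text
[[0,0.01,-3,0,0,0],[0.01,0,-3,0,0,0],[-1.14,3,0.33,0.1,-0.9,1.9],[-1.04,3.03,0.34,0.2,-0.9,1.9],[-0.93,3.07,0.35,0.1,-1,1.9]]
[[-0.82,3.1,0.35,0.1,-0.9,1.9],[-0.72,3.12,0.37,0.2,-0.9,1.9],[-0.6,3.15,0.36,0.1,-0.9,1.9],[-0.5,3.16,0.36,0.2,-0.9,1.9],[-0.38,3.18,0.37,0.1,-1,1.9]]
[[0,0,1.84,0,0,0],[0,0,1.84,0,0,0],[0,0,1.84,0,0,0],[0.01,0,1.84,0,0,0],[0,0.01,1.84,0,0,0]]
[ 0.62969304 -0.29724656  0.23755538]
```

>>> {"api": "servo_tool", "payload": {"rows": [[[0,0,-3,0,0,0],[0,0,-3,0,0,0],[-1.14,3,0.33,0.1,-0.9,1.9],[-1.04,3.03,0.34,0.2,-0.9,1.9],[-0.93,3.07,0.35,0.1,-1,1.9]]]}}

```text
clock: 48.32
position: [0.49, -0.2162, 0.3428]
tool_rot: [-3.135, 0.049, 1.379]
force: [0.0, -0.2, 0.2]
grip_width: 0.0594
```

>>> {"api": "servo_tool", "payload": {"rows": [[[-0.82,3.1,0.35,0.1,-0.9,1.9],[-0.72,3.12,0.37,0.2,-0.9,1.9],[-0.6,3.15,0.36,0.1,-0.9,1.9],[-0.5,3.16,0.36,0.2,-0.9,1.9],[-0.38,3.18,0.37,0.1,-1,1.9]]]}}

```text
clock: 48.95
position: [0.6339, -0.287, 0.3258]
tool_rot: [-3.137, 0.13, 1.213]
force: [0.0, 0.4, 0.4]
grip_width: 0.0596
```

>>> {"api": "servo_tool", "payload": {"rows": [[[0,0,0,0,0,0],[0,0,1,0,0,0],[0,0,1,0,0,0]]]}}

```text
clock: 49.32
position: [0.6317, -0.2889, 0.3072]
tool_rot: [-3.139, 0.129, 1.213]
force: [0.4, -0.1, 0.1]
grip_width: 0.0594
```

Run:
```python
from h import *
p,R,o=cur(); q,Q=G(1.214,.128,.12); print(p,q,R.as_euler('xyz'),Q.as_euler('xyz'),o["qpos"].round(2))
s=bot.grab_frame("scene"); crop(s,190,50,320,220,3.5,"pics/s32.png")
t=bot.grab_frame("top"); crop(t,300,130,500,330,3,"pics/t32.png")
```

```text
[ 0.63170957 -0.28892012  0.30717529] [ 0.63285021 -0.28864663  0.3090183 ] [-3.13934583  0.1289844   1.21332982] [3.14159265 0.128      1.214     ] [-0.01  0.63  0.52  1.32 -0.18  1.25  0.12]
```

View pics/s32.png

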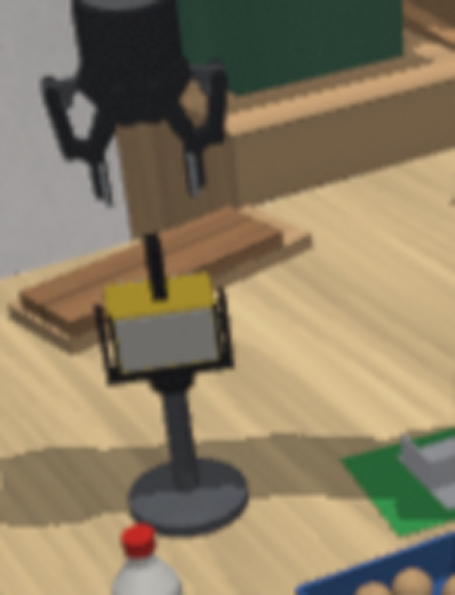

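View pics/t32.png

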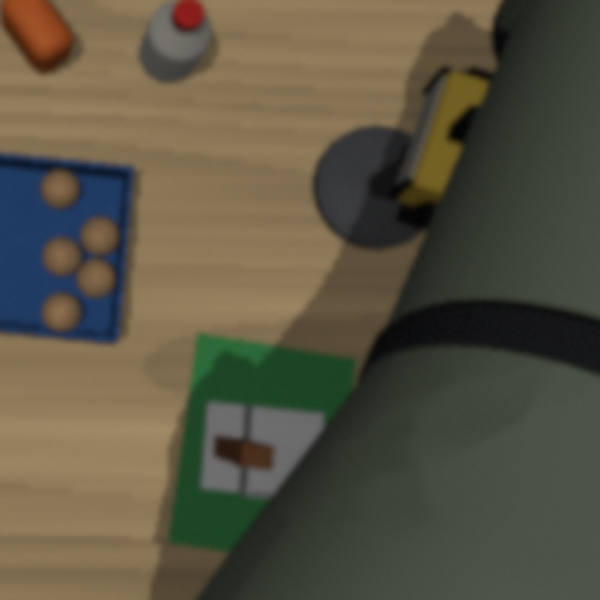

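>>> {"api": "servo_tool", "payload": {"rows": [[[0,0,2,0,0,0],[0,0,2,0,0,0],[0,0,2,0,0,0],[0,0,0.9,0,0,0],[0,0,0,0,0,0]]]}}

```text
clock: 50.05
position: [0.6291, -0.2972, 0.2398]
tool_rot: [-3.14, 0.129, 1.213]
force: [0.7, 0.3, 1.7]
grip_width: 0.0599
```

>>> {"api": "servo_tool", "payload": {"rows": [[[0,0,0,0,0,0],[0,0,0,0,0,0],[0,0,0,0,0,0],[0,0,0,0,0,0],[0,0,0,0,0,0]]], "grip": -1, "squeeze": 50}}

```text
clock: 50.68
position: [0.6319, -0.2979, 0.2409]
tool_rot: [3.137, 0.13, 1.214]
force: [17.9, -7.2, -3.8]
grip_width: 0.0133
```

Run:
```python
from h import *
p,R,o=cur(); print(p,R.as_euler('xyz'),o["grip_width"],o["force"],o["moment"])
s=bot.grab_frame("scene"); crop(s,190,50,320,220,3.5,"pics/s33.png")
# lamp dist
print(Rz(1.214).T@(p-LP))
```

```text
[ 0.63191112 -0.2978627   0.24088572] [3.13665185 0.12966731 1.21435078] 0.013276820370425062 [17.86087333 -7.24951275 -3.77901828] [-1.31697914 -3.54251461  0.89857543]
[ 0.00635445 -0.00233899  0.05088572]
```

View pics/s33.png

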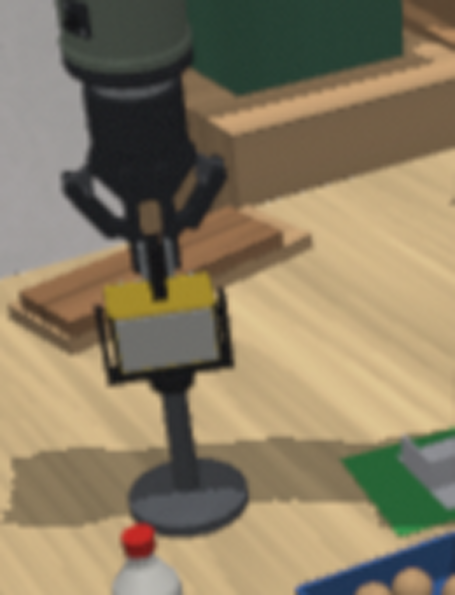

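>>> {"api": "servo_tool", "payload": {"rows": [[[0,0.3,0,0,0,0],[0,0,0,0,0,0]]]}}

```text
clock: 50.98
position: [0.6326, -0.2982, 0.2408]
tool_rot: [-3.141, 0.129, 1.214]
force: [-0.5, 1.2, 8.2]
grip_width: 0.013
```

Run:
```python
from h import *
p,R,o=cur(); print(p,o["force"])
LP=np.array([.6304,-.3041,.19])
d=p-LP; W=[]
for i in range(1,9):
    q=Ro.from_euler('z',.556*i/8); W.append((LP+q.apply(d),q*R,1))
q1=Ro.from_euler('z',.556)
ax=Rz(1.77)@[0,1,0]
for i in range(1,9):
    q=Ro.from_rotvec(ax*.483*i/8)*q1; W.append((LP+q.apply(d),q*R,1))
e=rows(p,R,W,2,2); print(e[0])
```

```text
[ 0.63257244 -0.2982073   0.24077439] [-0.4825657   1.15241054  8.16640576]
[[0,-0.04,0,-0.51,0,-3.95],[0,-0.05,0,-0.51,0,-3.95],[0,-0.04,0,-0.52,0,-3.95],[-0.01,-0.05,0,-0.51,-0.01,-3.95],[0,-0.04,0,-0.51,0,-3.94]]
[[0,-0.04,0,-0.51,0,-3.95],[0,-0.05,0,-0.52,0,-3.95],[0,-0.04,0,-0.51,0,-3.95],[0.3,0,0.01,0,-3.46,0],[0.31,0,0.01,0,-3.46,0]]
[[0.31,0,0,0,-3.46,0],[0.31,0,0.01,0,-3.46,0],[0.31,0,0.01,0,-3.46,0.01],[0.31,0,0.01,-0.01,-3.46,0],[0.31,0,0,0,-3.46,0]]
[[0.31,0,0.01,0,-3.45,0]]
[ 0.62460791 -0.27549702  0.23203975]
```

>>> {"api": "servo_tool", "payload": {"rows": [[[0,-0.04,0,-0.5,0,-3.95],[0,-0.05,0,-0.5,0,-3.95],[0,-0.04,0,-0.5,0,-3.95],[0,-0.05,0,-0.5,0,-3.95],[0,-0.04,0,-0.5,0,-3.95]]]}}

```text
clock: 51.6
position: [0.6294, -0.2978, 0.2408]
tool_rot: [-3.139, 0.128, 1.563]
force: [-7.7, 4.1, 11.5]
grip_width: 0.013
```

>>> {"api": "servo_tool", "payload": {"rows": [[[0,-0.04,0,-0.5,0,-3.95],[0,-0.05,0,-0.5,0,-3.95],[0,-0.04,0,-0.5,0,-3.95],[0,0,0,0,0,0]]]}}

```text
clock: 52.1
position: [0.6274, -0.2982, 0.2408]
tool_rot: [-3.137, 0.127, 1.77]
force: [-11.9, 3.7, 12.1]
grip_width: 0.0133
```

>>> {"api": "servo_tool", "payload": {"rows": [[[0.3,-0.05,0,0,-3.45,0],[0.31,-0.05,0,0,-3.45,0],[0.31,-0.05,0,0,-3.45,0],[0.31,-0.05,0,0,-3.45,0],[0.31,0,0,0,-3.45,0]]]}}

```text
clock: 52.72
position: [0.6241, -0.2843, 0.2361]
tool_rot: [-3.14, 0.432, 1.77]
force: [9.4, -14.5, -21.2]
grip_width: 0.0134
```

>>> {"api": "servo_tool", "payload": {"rows": [[[0.31,0,0.01,0,-3.45,0],[0.31,0,0,0,-3.45,0],[0.31,0,0.01,0,-3.45,0],[0,0,0,0,0,0]]]}}

```text
clock: 53.22
position: [0.6222, -0.2755, 0.2304]
tool_rot: [-3.136, 0.612, 1.774]
force: [11.2, -15.2, -24.6]
grip_width: 0.0128
```

```bash
python3 lamp.py pics/l34.png .6304 -.3041 1.77 .611
python3 - <<'E'
from h import *
p,R,o=cur(); print(p,R.as_euler('xyz'),o["grip_width"],o["force"],o["moment"])
E
```

```text
[ 0.62222062 -0.27570997  0.23053079] [-3.13685191  0.61009847  1.77272924] 0.01296564282291205 [ 10.35552724 -11.75807887 -22.61771541] [ 1.15226049 -1.3453152   1.28193011]
```

View pics/l34.png

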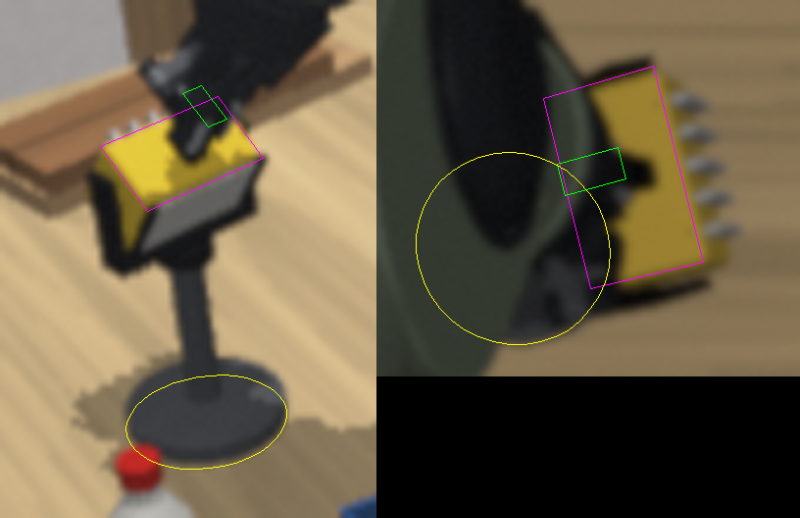

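>>> {"api": "servo_tool", "payload": {"rows": [[[0,0,0,0,0,0],[0,0,0,0,0,0],[0,0,0,0,0,0],[0,0,0,0,0,0]]], "grip": 0.2}}

```text
clock: 53.82
position: [0.6222, -0.2757, 0.2316]
tool_rot: [-3.138, 0.61, 1.771]
force: [0.2, 0.3, -0.5]
grip_width: 0.051
```

>>> {"api": "servo_tool", "payload": {"rows": [[[0,0,-2,0,0,0],[0,0,-3,0,0,0],[0,0,-4,0,0,0],[0,0,-4,0,0,0],[0,0,0,0,0,0]]]}}

```text
clock: 54.45
position: [0.6088, -0.2012, 0.3399]
tool_rot: [3.141, 0.609, 1.771]
force: [0.2, 0.9, 0.1]
grip_width: 0.0513
```

```bash
python3 lamp.py pics/l35.png .6304 -.3041 1.77 .611
python3 - <<'E'
from h import *
p,R,o=cur(); print(p,R.as_euler('xyz'),o["grip_width"],o["force"],o["qpos"].round(2))
e=rows(p,R,[((.55,-.28,.36),tool(1.6),5),((.43,-.25,.36),tool(1.6),4)],1,1)
E
```

```text
[ 0.60771369 -0.20269912  0.3377713 ] [-3.13810154  0.60940532  1.77140466] 0.051255207326380205 [-0.07636079  0.28214106 -0.90743266] [-0.6   0.49  0.76  1.72  0.33  0.91  0.09]
[[-1.3,-1.4,0.4,0.6,7,1.9],[-1.4,-1.4,0.2,0.5,6.9,1.9],[-1.5,-1.4,0.1,0.6,7,1.9],[-1.4,-1.3,-0.1,0.5,7,1.9],[-1.6,-1.2,-0.3,0.6,6.9,1.9]]
[[0.8,-3,0,0,0,0],[0.9,-3,0,0,0,0],[0.8,-2.9,0,0,0,0],[0.9,-3,0,0,0,0]]
```

View pics/l35.png

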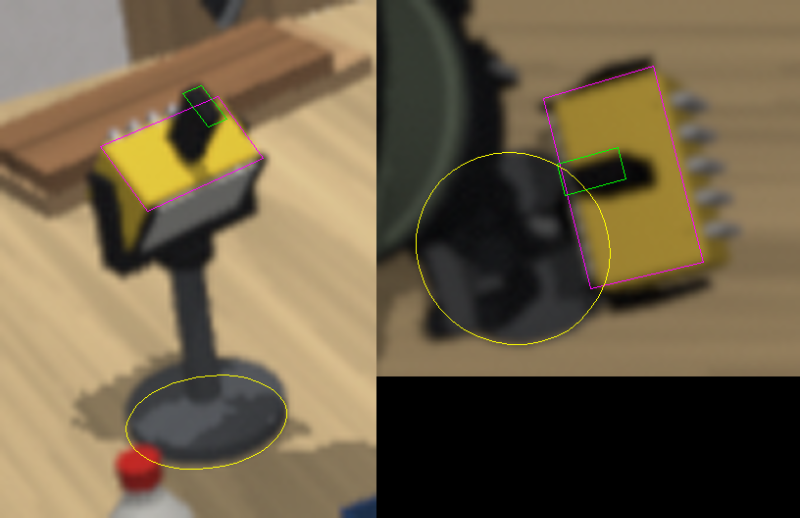

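Run:
```python
from h import *
p,R,o=cur()
e=rows(p,R,[((.55,-.05,.40),tool(1.77),5),((.38,.30,.38),tool(2.2),9)],1,1)
```

```text
[[1.9,-0.5,-2.9,0,7,0],[2.3,-0.6,-2.6,-0.1,7,0],[2.6,-0.5,-2.3,0,6.9,0],[2.8,-0.5,-2,0,7,0],[3,-0.6,-1.6,-0.1,7,0]]
[[4.2,-1.1,0.2,0,0,-2.7],[4.2,-0.9,0.2,0,0,-2.8],[4.3,-0.6,0.3,0,0,-2.7],[4.3,-0.5,0.2,0,0,-2.7],[4.3,-0.3,0.2,0,0,-2.8]]
[[4.3,0,0.2,0,0,-2.7],[4.3,0.1,0.2,0,0,-2.8],[4.4,0.4,0.3,0,0,-2.7],[4.2,0.6,0.2,0,0,-2.7]]
```

>>> {"api": "servo_tool", "payload": {"rows": [[[1.9,-0.5,-2.9,0,7,0],[2.3,-0.6,-2.6,0,7,0],[2.6,-0.5,-2.3,0,7,0],[2.8,-0.5,-2,0,7,0],[3,-0.6,-1.6,0,7,0]]]}}

```text
clock: 55.18
position: [0.5494, -0.0501, 0.4]
tool_rot: [-3.138, -0.005, 1.768]
force: [0.1, 0.3, 0.8]
grip_width: 0.0513
```

>>> {"api": "servo_tool", "payload": {"rows": [[[4.2,-1.1,0.2,0,0,-2.7],[4.2,-0.9,0.2,0,0,-2.8],[4.3,-0.6,0.3,0,0,-2.7],[4.3,-0.5,0.2,0,0,-2.7],[4.3,-0.3,0.2,0,0,-2.8]]]}}

```text
clock: 55.8
position: [0.4547, 0.1447, 0.3887]
tool_rot: [-3.138, -0.002, 2.008]
force: [0.5, -0.2, -0.1]
grip_width: 0.0516
```

>>> {"api": "servo_tool", "payload": {"rows": [[[4.3,0,0.2,0,0,-2.7],[4.3,0.1,0.2,0,0,-2.8],[4.4,0.4,0.3,0,0,-2.7],[4.2,0.6,0.2,0,0,-2.7],[0,0,0,0,0,0]]]}}

```text
clock: 56.42
position: [0.3798, 0.3018, 0.3796]
tool_rot: [-3.137, -0.002, 2.202]
force: [0.8, -0.5, -0.6]
grip_width: 0.0511
```

Run:
```python
from h import *
s=bot.grab_frame("scene");t=bot.grab_frame("top")
crop(s,210,110,270,210,6,"pics/s36.png");crop(t,390,140,480,220,8,"pics/t36.png");crop(t,270,110,430,330,2.7,"pics/t37.png");crop(s,200,100,370,270,3.5,"pics/s37.png")
```

```text
(no output)
```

View pics/s36.png

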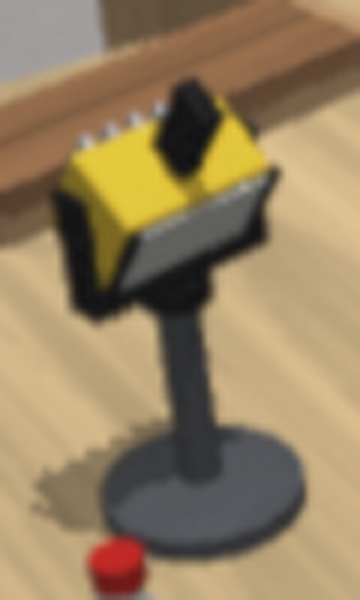

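View pics/t36.png

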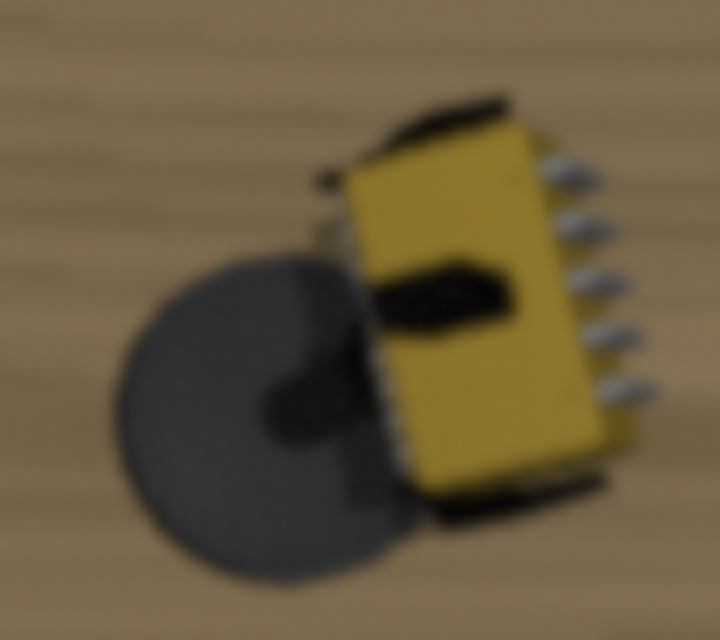

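View pics/t37.png

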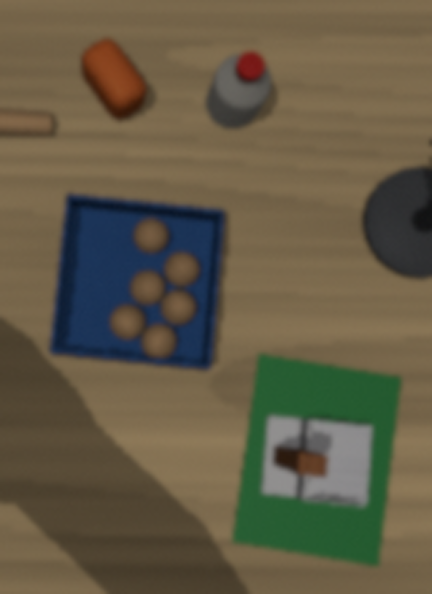

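View pics/s37.png

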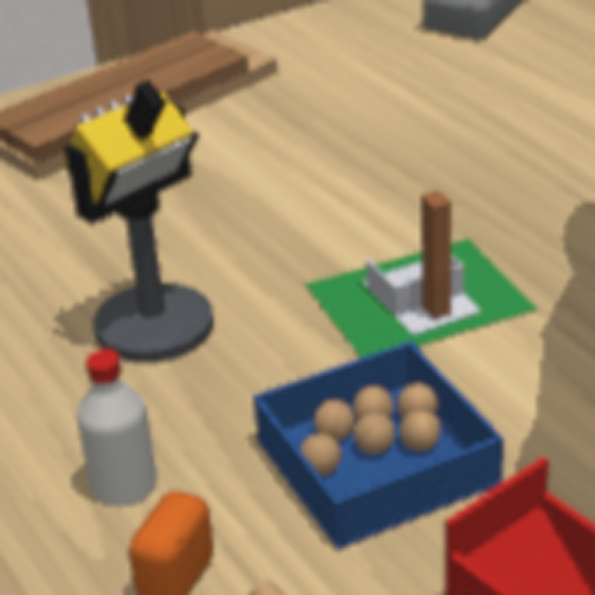

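Run:
```python
from h import *
t=bot.grab_frame("top"); s=bot.grab_frame("scene")
T2=lambda p: np.array(p)/2.7+[270,110]-.3
S2=lambda p: np.array(p)/3.5+[200,100]-.3
T=lambda p: np.array(p)/8+[390,140]-.44
U=lambda p: np.array(p)/6+[210,110]-.42
tr,r=fit([(t,[.075,.075,.05],T2((68,196))),(t,[.075,-.075,.05],T2((224,211))),(t,[-.075,-.075,.05],T2((211,368))),(t,[-.075,.075,.05],T2((52,353))),
 (s,[.075,.075,.05],S2((336,504))),(s,[-.075,.075,.05],S2((502,441))),(s,[-.075,-.075,.05],S2((411,345))),(s,[.075,-.075,.05],S2((256,397)))],[.45,0,0]); print("tray",tr,r)
def lmod(p,X): return Rz(p[2])@Ry(p[3])@X+[p[0],p[1],.19] if X[2]>-.1 else np.array([p[0],p[1],X[2]+.19])
obs=[(t,[.025,.045,.03],T((415,492))),(t,[.025,-.045,.03],T((347,172))),(t,[-.025,-.045,.03],T((520,122))),(t,[-.025,.045,.03],T((605,440))),
(s,[.025,.045,.03],U((272,170))),(s,[.025,-.045,.03],U((130,235))),(s,[-.025,-.045,.03],U((75,157))),(s,[-.025,.045,.03],U((222,100))),(s,[0,0,.081],U((195,88))),(t,[0,0,-.178],T((280,420))),(s,[0,0,-.178],U((203,484)))]
l,r=fit(obs,[.63,-.3,1.77,.6],lmod); print("lamp",l,r)
d=tr[:2]-l[:2]; hd=np.arctan2(d[1],d[0]); print("want",hd,"delta",hd-l[2],"lateral now",np.hypot(*d)*np.sin(hd-l[2]))
l2,r=fit(obs[:9],[.63,-.3,1.77,.6],lmod); print("lamp w/o foot",l2)
d=tr[:2]-np.array([.6304,-.3041]); print(np.arctan2(d[1],d[0]))
for p in [(151,236),(182,268),(148,287),(179,307),(127,321),(158,341)]:
    w=ray(t,T2(p),.022); print((Rz(tr[2]).T@(w-[tr[0],tr[1],0])).round(3))
sc,r=fit([(t,[-.02,-.0365,.002],T2((262,494))),(t,[-.02,.0365,.002],T2((267,415))),(t,[.08,.0365,.002],T2((373,424))),(t,[.08,-.0365,.002],T2((368,507))),(t,[0,0,.125],T2((312,463))),(s,[0,0,.125],S2((436,198)))],[.4,-.17,-1.66]); print("scoop",sc,r)
print("mid",sc[:2]+.03*np.array([np.cos(sc[2]),np.sin(sc[2])]))
```

```text
tray [ 0.56501035 -0.02801852 -0.09227151] [[-0.9, -0.9], [0.3, -0.5], [0.1, 0.8], [-1.3, 0.2], [-0.3, -0.1], [0.8, -0.9], [-0.1, -1.5], [-1.4, -0.5]]
lamp [ 0.62874535 -0.30425772  1.77100693  0.53503041] [[-0.5, 0.3], [-1.9, -0.3], [0.3, -0.7], [0.2, 1.2], [0.7, -1.0], [-0.1, -0.6], [-1.2, -0.4], [-1.0, -1.5], [0.2, 1.1], [0.4, 0.0], [0.1, 0.5]]
want 1.7975521722317156 delta 0.02654524301028105 lateral now 0.007524598868800883
lamp w/o foot [ 0.62881231 -0.30479908  1.77018714  0.54688908]
1.8033598918412679
[ 0.048 -0.01   0.022]
[ 0.02  -0.042  0.022]
[-0.002 -0.011  0.022]
[-0.018 -0.043  0.022]
[-0.036  0.005  0.022]
[-0.052 -0.026  0.022]
scoop [ 0.40351954 -0.17190337 -1.66084518] [[0.0, -0.3], [0.3, 0.2], [-0.4, 0.7], [-0.3, -1.3], [0.3, 0.7], [-0.4, 0.3]]
mid [ 0.40082172 -0.20178182]
```

```bash
cat >> h.py <<'E'
LP=np.array([.6296,-.3042,.19])
E
python3 - <<'E'
from h import *
p,R,o=cur(); print(o["clock"])
h0,t0=1.771,.575
e=rows(p,R,[((.55,-.05,.40),tool(1.77),9),(*G(h0,t0,.16),5),(*G(h0,t0,.12),2)],1,1); print(e[0])
q,Q=G(h0,t0,.12); print(q,Q.as_euler('xyz'))
E
```

```text
56.625
[[-4.2,-0.8,-0.2,0,0,2.7],[-4.3,-0.5,-0.2,0,0,2.7],[-4.3,-0.4,-0.3,-0.1,0,2.7],[-4.3,-0.1,-0.2,0,0,2.7],[-4.3,0.1,-0.2,0,0,2.8]]
[[-4.3,0.2,-0.2,0,0,2.7],[-4.3,0.5,-0.2,-0.1,-0.1,2.7],[-4.2,0.6,-0.3,0,0,2.7],[-4.2,0.9,-0.2,0,0,2.7],[-3.6,0.6,1.5,0,-6.6,0]]
[[-3.3,0.5,1.9,0,-6.6,0],[-3.1,0.6,2.3,0,-6.6,0],[-2.9,0.5,2.7,0,-6.5,0],[-2.5,0.6,2.9,0,-6.6,0],[0,0,2,0,0,0]]
[[0,0,2,0,0,0]]
[ 0.61681912 -0.24013146  0.29090333]
[ 0.61662178 -0.24024333  0.29070308] [3.14159265 0.575      1.771     ]
```

>>> {"api": "servo_tool", "payload": {"rows": [[[-4.2,-0.8,-0.2,0,0,2.7],[-4.3,-0.5,-0.2,0,0,2.7],[-4.3,-0.4,-0.3,0,0,2.7],[-4.3,-0.1,-0.2,0,0,2.7],[-4.3,0.1,-0.2,0,0,2.8]]]}}

```text
clock: 57.25
position: [0.4761, 0.1041, 0.3918]
tool_rot: [-3.139, -0.002, 1.957]
force: [-0.0, 0.6, 0.6]
grip_width: 0.0516
```

>>> {"api": "servo_tool", "payload": {"rows": [[[-4.3,0.2,-0.2,0,0,2.7],[-4.3,0.5,-0.2,0,0,2.7],[-4.2,0.6,-0.3,0,0,2.7],[-4.2,0.9,-0.2,0,0,2.7],[-3.6,0.6,1.5,0,-6.6,0]]]}}

```text
clock: 57.88
position: [0.5634, -0.0874, 0.3859]
tool_rot: [-3.14, 0.117, 1.766]
force: [-0.4, -0.4, -1.0]
grip_width: 0.0514
```

>>> {"api": "servo_tool", "payload": {"rows": [[[-3.3,0.5,1.9,0,-6.6,0],[-3.1,0.6,2.3,0,-6.6,0],[-2.9,0.5,2.7,0,-6.5,0],[-2.5,0.6,2.9,0,-6.6,0],[0,0,0,0,0,0]]]}}

```text
clock: 58.5
position: [0.6118, -0.2183, 0.3225]
tool_rot: [-3.133, 0.575, 1.775]
force: [-0.6, 0.4, 0.8]
grip_width: 0.0512
```

Run:
```python
from h import *
p,R,o=cur(); h0,t0=1.771,.575
q,Q=G(h0,t0,.16); print(p,q,R.as_euler('xyz'))
e=rows(p,R,[(*G(h0,t0,.049),5)],1,1)
s=bot.grab_frame("scene"); crop(s,190,50,320,220,3.5,"pics/s38.png")
```

```text
[ 0.61181207 -0.21828923  0.32248117] [ 0.6122957  -0.21892443  0.32427077] [-3.13346459  0.57452838  1.77518657]
[[0,0,2.2,-0.1,0,0],[-0.1,0,2.2,0,0,0.1],[0,0.1,2.2,-0.1,0,0],[0,0,2.2,-0.1,0,0.1],[-0.1,0,2.2,0,0,0]]
```

View pics/s38.png

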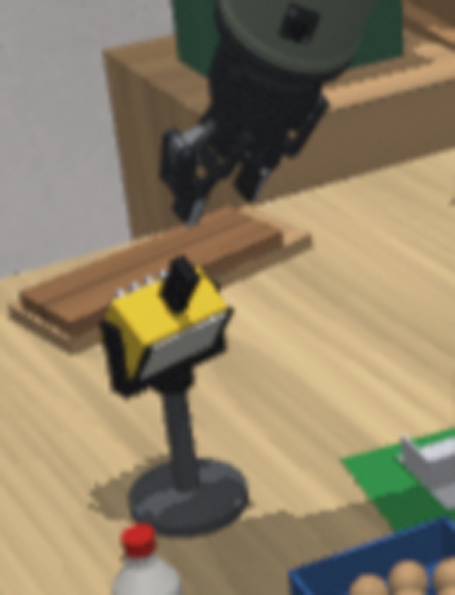

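>>> {"api": "servo_tool", "payload": {"rows": [[[0,0,2.2,0,0,0],[-0.1,0,2.2,0,0,0],[0,0.1,2.2,0,0,0],[0,0,2.2,0,0,0],[-0.1,0,2.1,0,0,0]]]}}

```text
clock: 59.18
position: [0.6259, -0.2769, 0.2342]
tool_rot: [-3.14, 0.572, 1.772]
force: [0.4, 0.2, -0.2]
grip_width: 0.0515
```

>>> {"api": "servo_tool", "payload": {"rows": [[[0,0,0,0,0,0],[0,0,0,0,0,0],[0,0,0,0,0,0],[0,0,0,0,0,0],[0,0,0,0,0,0]]], "grip": -1}}

```text
clock: 59.8
position: [0.6246, -0.2763, 0.2349]
tool_rot: [-3.137, 0.572, 1.773]
force: [-10.1, 3.5, 8.3]
grip_width: 0.0134
```

Run:
```python
from h import *
p,R,o=cur(); h0,t0=1.771,.575
q,Q=G(h0,t0,.049); print(p,q,R.as_euler('xyz'),o["grip_width"],o["force"],R.inv().apply(o["force"]))
d=p-LP; W=[]
for i in (1,2,3):
    qq=Ro.from_rotvec(Rz(1.785)@[0,1,0]*.06*i/3)*Ro.from_euler('z',.03*i/3); W.append((LP+qq.apply(d),qq*R,1))
rows(p,R,W,2,2)
```

```text
[ 0.6246247  -0.27629484  0.23485597] [ 0.62430056 -0.27808436  0.23112042] [-3.13741241  0.57225718  1.77273711] 0.013443820027954275 [-10.07484913   3.45149084   8.33475022] [ 0.02789654 -9.21928955 -9.89380398]
[[0.11,-0.03,0,-0.32,-1.15,-0.47],[0.1,-0.03,0,-0.3,-1.15,-0.48],[0.11,-0.03,0,-0.3,-1.14,-0.49]]
```

>>> {"api": "servo_tool", "payload": {"rows": [[[0.11,-0.08,-0.05,-0.3,-1.15,-0.5],[0.1,-0.08,-0.05,-0.3,-1.15,-0.5],[0.11,-0.08,0,-0.3,-1.15,-0.5],[0,0,0,0,0,0],[0,0,0,0,0,0]]]}}

```text
clock: 60.42
position: [0.622, -0.2736, 0.2329]
tool_rot: [-3.135, 0.632, 1.806]
force: [-1.0, -7.2, -11.8]
grip_width: 0.0128
```

>>> {"api": "servo_tool", "payload": {"rows": [[[0,0,0,0,0,0],[0,0,0,0,0,0],[0,0,0,0,0,0],[0,0,0,0,0,0]]], "grip": 0.2}}

```text
clock: 60.92
position: [0.6228, -0.2736, 0.2328]
tool_rot: [-3.136, 0.633, 1.807]
force: [-1.1, 0.1, 0.4]
grip_width: 0.0512
```

>>> {"api": "servo_tool", "payload": {"rows": [[[0,0,-2,0,0,0],[0,0,-3,0,0,0],[0,0,-4,0,0,0],[0,0,-4,0,0,0],[0,0,0,0,0,0]]]}}

```text
clock: 61.55
position: [0.6065, -0.1965, 0.3401]
tool_rot: [-3.14, 0.632, 1.807]
force: [-0.2, 0.4, -1.0]
grip_width: 0.0514
```

>>> {"api": "servo_tool", "payload": {"rows": [[[1.9,-0.5,-2.9,0,7,0],[2.3,-0.6,-2.6,0,7,0],[2.6,-0.5,-2.3,0,7,0],[2.8,-0.5,-2,0,7,0],[3,-0.6,-1.6,0,7,0]]]}}

```text
clock: 62.18
position: [0.5415, -0.046, 0.3969]
tool_rot: [-3.137, 0.018, 1.803]
force: [0.6, 0.5, -0.6]
grip_width: 0.0512
```

>>> {"api": "servo_tool", "payload": {"rows": [[[4.2,-1.1,0.2,0,0,-2.7],[4.2,-0.9,0.2,0,0,-2.8],[4.3,-0.6,0.3,0,0,-2.7],[4.3,-0.5,0.2,0,0,-2.7],[4.3,-0.3,0.2,0,0,-2.8]]]}}

```text
clock: 62.8
position: [0.4401, 0.1448, 0.3807]
tool_rot: [-3.131, 0.02, 2.044]
force: [1.3, 0.4, -0.3]
grip_width: 0.0515
```

>>> {"api": "servo_tool", "payload": {"rows": [[[4.3,0,0.2,0,0,-2.7],[4.3,0.1,0.2,0,0,-2.8],[4.4,0.4,0.3,0,0,-2.7],[4.2,0.6,0.2,0,0,-2.7],[0,0,0,0,0,0]]]}}

```text
clock: 63.42
position: [0.3599, 0.2988, 0.3677]
tool_rot: [-3.127, 0.018, 2.237]
force: [-0.6, -1.5, 0.5]
grip_width: 0.0515
```

Run:
```python
from h import *
s=bot.grab_frame("scene");t=bot.grab_frame("top")
crop(s,210,110,270,210,6,"pics/s40.png");crop(t,390,140,480,220,8,"pics/t40.png");crop(t,270,110,430,330,2.7,"pics/t41.png");crop(s,200,100,370,270,3.5,"pics/s41.png")
```

```text
(no output)
```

View pics/s40.png

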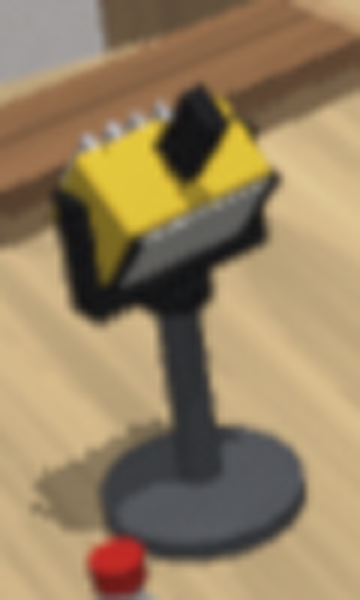

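View pics/t40.png

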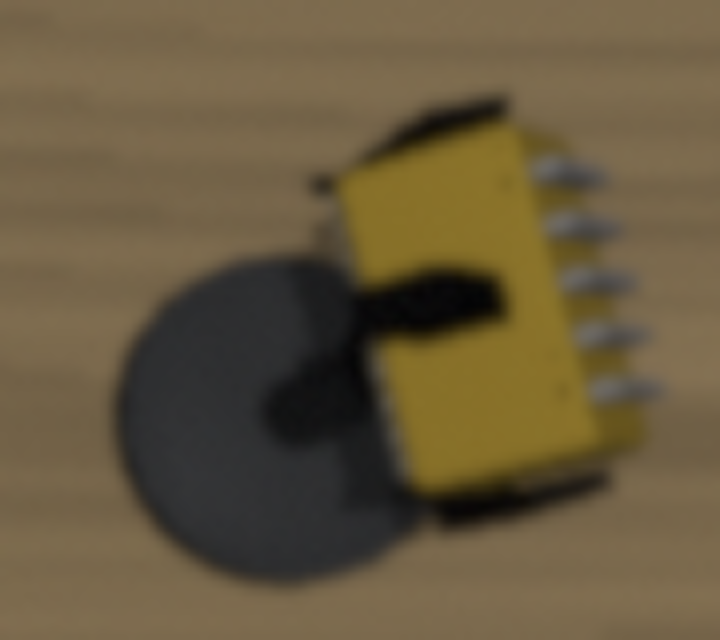

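View pics/t41.png

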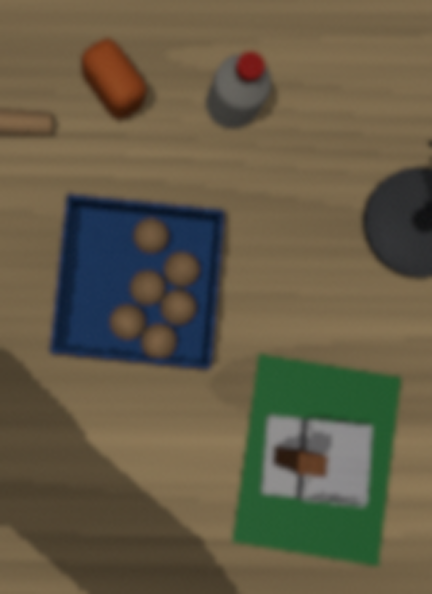

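View pics/s41.png

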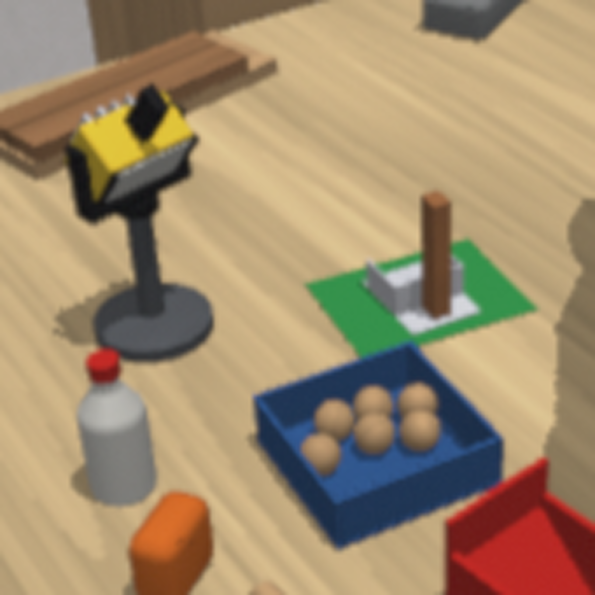

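Run:
```python
from h import *
t=bot.grab_frame("top"); s=bot.grab_frame("scene")
T=lambda p: np.array(p)/8+[390,140]-.44
U=lambda p: np.array(p)/6+[210,110]-.42
def lmod(p,X): return Rz(p[2])@Ry(p[3])@X+[p[0],p[1],.19] if X[2]>-.1 else np.array([p[0],p[1],X[2]+.19])
obs=[(t,[.025,.045,.03],T((408,490))),(t,[.025,-.045,.03],T((338,178))),(t,[-.025,-.045,.03],T((513,125))),(t,[-.025,.045,.03],T((597,437))),
(s,[.025,.045,.03],U((274,178))),(s,[.025,-.045,.03],U((130,238))),(s,[-.025,-.045,.03],U((77,153))),(s,[-.025,.045,.03],U((224,100))),(s,[0,0,.081],U((203,95))),(t,[0,0,-.178],T((280,420))),(s,[0,0,-.178],U((203,484)))]
l,r=fit(obs,[.63,-.3,1.77,.6],lmod); print("lamp",l,r)
print(fit(obs[:4],[.63,-.3,1.77,.6],lmod)[0],fit(obs[4:9],[.63,-.3,1.77,.6],lmod)[0])
d=np.array([.5650,-.0280])-l[:2]; hd=np.arctan2(d[1],d[0]); print("lateral",np.hypot(*d)*np.sin(hd-l[2]),hd)
```

```text
lamp [ 0.6285847  -0.30475335  1.76507171  0.60644362] [[-0.4, 0.8], [-1.2, -0.7], [0.3, -0.8], [0.1, 1.9], [0.6, -1.4], [0.1, -0.3], [-1.1, 0.3], [-0.7, -1.4], [-0.0, 1.4], [0.6, 0.1], [0.1, 0.4]]
[ 0.63021262 -0.30961918  1.76529216  0.74808949] [ 0.62840482 -0.29941044  1.73076799  0.55768988]
lateral 0.008959744605293437 1.796629370948541
```

Run:
```python
from workcell import bot
print(bot.observe()["clock"]); print(bot.job_done())
```

```text
63.625
the job is handed in; nothing more can be done
None
```

I handed the job in at 63.6 s with all six wooden balls in the tray, the scoop standing on the mat and the lamp aimed at the tray. No verdict was reported, so what follows rests on my own last measurements.

- **Balls:** The bin held six balls. I scooped four in the first load. One ball rolled over the bin's side wall onto the bench during that load, and I caught it with a quick scoop along the bench. The last one came from the bin in a third load. In the last picture all six lie inside the tray, at most 52 mm from its centre along either side.
- **Black look-alikes:** I did not touch them.
- **Scoop:** It stands upright on the mat. Its middle is about 2 mm from the mat's centre.
- **Lamp:** The tray was knocked about 22 mm aside during the run, so I measured it again and corrected the lamp.
  - **Tilt:** The combined camera fit gives 0.61 rad, and the tool pose at release gave 0.63 rad. Fits from single cameras disagreed more, at 0.56 and 0.75 rad, and the 0.75 would be outside the 0.511 to 0.711 limit.
  - **Aim:** The lamp points about 9 mm to the side of the tray's centre by the camera fit, and less by the tool pose, against a limit of 30 mm.
- **Bystanders and arm:** The glue bottle and tape measure look unmoved in the last pictures. The hammer was only partly in view, and I saw no change. The arm was clear of everything.

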